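# Check the hook scale with the check weights

## Robot

A 6-joint arm with a two-finger parallel gripper is mounted at the origin on the work surface. World frame = base frame: x ahead of the robot, y to its left, z up, the work surface at z = 0. Lengths are in m, angles in rad, forces in N, time in s.
With the tool pointing down it reaches from about 0.35 to 0.975 m from the base axis. Payload 4.9 kg.
Tool frame: the origin (TCP) lies at the very end of the fingers, on their centre line; the grasp point (between the pads) lies 19 mm behind it; x points along the fingers, y is the direction in which the jaws open and shut, and the axes are right-handed (so a half turn about x gives the same grasp; the last joint's range is limited). The gripper opens to 85 mm and grips with 20 to 120 N. Pads are 22 mm wide; open, the fingers measure 114 mm over their backs; the gripper's body (76 mm by 85 mm) begins 54 mm behind the grasp point. The pads swing forward as they close: fully open they stand 13 mm farther back than shut.
Start: joints at [-1.304, 0.053, 1.613, -0, 1.476, -0.119], TCP at [0.235, -0.579, 0.231] pointing down, gripper open.
Joint ranges: [-3.01, 3.01], [-1.01, 2.22], [0.06, 2.58], [-1.02, 4.17], [0.09, 2.62], [-3.14, 3.14]. Speed limits (rad/s): [2.57, 2.57, 3.14, 3.14, 3.14, 3.14].

## Interface

Orientations are given as a rotation vector (axis times angle).
In Python, from station import ctrl, get_image, calibration, finish_job, search_frame, cut_out, mark_of gives the robot as it stands. The module is installed in compiled form; this text tells all that it offers.
- The arm moves only by the tool arm_command, never from a script. Its argument "plan" is a list that holds one entry, the list of rows, each a list of 7 numbers: the shift along the tool's x, y, z in m, then the turn, a rotation vector about the tool's x, y, z in degrees, then the finger opening in m, from 0 to 0.0854. A call has 1 to 20 rows; each row shifts and turns the pose as measured when the row begins, along the tool's axes as they then stand; what a row does not reach is not made up. A row lasts 1/12 s, in which the tool goes at most 41.7 mm and 7.16 degrees, less where a joint would pass 70% of its speed; a pose out of reach is approached as far as the arm can. A call with a gripper value outside its range is refused whole. The fingers move at their own pace and stop on an object; "squeeze" is the grip in N (left out, the last holds). Time passes only in rows, so rows that do not move let the fingers close. It gives the time, the measured TCP pose, the force and the opening at its end, in the units of the state.
- ctrl.get_obs(): the state, without advancing time (a new reading comes with each control period).
- get_image(name): name is "scene" or "side" or "wrist"; returns the picture (480x640x3 uint8, red, green, blue); there is no depth.
- calibration(name): a dict with "fx", "fy", "cx", "cy" (pixels), "cam_to_world" (4x4, takes a point from camera to world coordinates); the wrist camera has in their place "hand_eye" (4x4, takes a point from camera to tool coordinates, whose origin is the TCP and whose axes are the tool frame's). Camera axes: x right, y down, z forward; pixel columns grow to the right and rows downward; lengths in m; the calibration is good to about 2 mm. A picture is of the moment at which its call begins: read the wrist's pose just before it. calibration takes no time and is no camera call.
- finish_job(): hands the job in, once; it reports no verdict.
Trained networks look in the newest picture that a camera, given by its name, has taken for a name from the list of things; names that differ only in an ending like _2 or _b are one class to them, and where a whole thing is asked for, a point or a joint stands for the part that bears it (a point fixed in the world has none). Each returns a list of dicts, best first, with "conf" (0 to 1); they miss things now and then, are a little off and sometimes report something else, mostly with a low value. They report only what shows in the picture. A call takes as long as a camera call. They do not tell look-alikes from the thing itself.
- search_frame(camera, thing): "at" ([x, y, z] in m, in the coordinates of the camera as it stood for that picture, good to about 4 mm: the middle of the surface that is visible of it).
- cut_out(camera, thing): "mask" (480x640 bool, what is visible of it).
- mark_of(camera, thing): "at" ([x, y, z] in m, in the coordinates of the camera as it stood for that picture, good to about 4 mm: a listed point, or the origin of a listed thing).
The state is a dict: "t": time; "q": joint angles; "dq": joint speeds; "effort": joint torques, N m; "tool_pos": TCP position; "tool_rot": TCP orientation; "contact_force": force on the tool from outside, world axes, zero at the start; "wrist_torque": the same for the moment, N m; "opening": finger opening in m.
Only numpy, scipy, OpenCV 4.12 (cv2) and the standard library are available. Lean on these libraries where they do the work, as an engineer would, in place of code of your own. Each camera call takes 0.05 s, during which the arm holds its last target. There are 200 camera calls.

## Task

Check the workshop's hook scale: wind it right down with the crank wheel (a full turn, until it stops), then hang the check weights that are there on its hook one at a time, from the smallest to the biggest, letting go and letting each hang quite still for a good second before you lift it off. All of them must end up standing upright in the black tray, and the scale wound right back up. Lower the weights gently so that the hook is never pulled down to its end stop, and leave the spray can, oil bottle, grease tub and mug where they stand.

Things in the scene. Friction and masses are not known exactly. Their poses are not given: they have to be found in the camera images.
- weight_56: check weight: round aluminium body 56 mm in diameter (this alone tells the weights apart) and 38 mm high, about 0.3 kg, with a steel bail on top and on that a grip tab, 24 mm along y by 14 mm along x, from 96 to 138 mm above the foot. Origin: centre of the foot, z up when standing. May be absent. Starts standing on the table to the robot's right
- weight_56_bar (a point): middle of the underside of the flat bail crossbar of weight_56, 90 mm above its foot: what rests on the hook seat. Crossbar 54 mm along the weight's y, 14 mm along x, 6 mm thick, on uprights 4 mm thick at y = -25 and +25 mm; the window below it is 46 mm wide (y), 52 mm high, open along x
- weight_68: check weight: round aluminium body 68 mm in diameter (this alone tells the weights apart) and 38 mm high, about 0.42 kg, with a steel bail on top and on that a grip tab, 24 mm along y by 14 mm along x, from 96 to 138 mm above the foot. Origin: centre of the foot, z up when standing. May be absent. Starts standing on the table to the robot's right
- weight_68_bar (a point): middle of the underside of the flat bail crossbar of weight_68, 90 mm above its foot: what rests on the hook seat. Crossbar 54 mm along the weight's y, 14 mm along x, 6 mm thick, on uprights 4 mm thick at y = -25 and +25 mm; the window below it is 46 mm wide (y), 52 mm high, open along x
- weight_80: check weight: round aluminium body 80 mm in diameter (this alone tells the weights apart) and 38 mm high, about 0.57 kg, with a steel bail on top and on that a grip tab, 24 mm along y by 14 mm along x, from 96 to 138 mm above the foot. Origin: centre of the foot, z up when standing. May be absent. Starts standing on the table to the robot's right
- weight_80_bar (a point): middle of the underside of the flat bail crossbar of weight_80, 90 mm above its foot: what rests on the hook seat. Crossbar 54 mm along the weight's y, 14 mm along x, 6 mm thick, on uprights 4 mm thick at y = -25 and +25 mm; the window below it is 46 mm wide (y), 52 mm high, open along x
- weight_92: check weight: round aluminium body 92 mm in diameter (this alone tells the weights apart) and 38 mm high, about 0.74 kg, with a steel bail on top and on that a grip tab, 24 mm along y by 14 mm along x, from 96 to 138 mm above the foot. Origin: centre of the foot, z up when standing. May be absent. Starts standing on the table to the robot's right
- weight_92_bar (a point): middle of the underside of the flat bail crossbar of weight_92, 90 mm above its foot: what rests on the hook seat. Crossbar 54 mm along the weight's y, 14 mm along x, 6 mm thick, on uprights 4 mm thick at y = -25 and +25 mm; the window below it is 46 mm wide (y), 52 mm high, open along x
- stand: fixed stand of the hook scale; origin on the table straight below the hook seat, x axis from the hook's tip to the column (away from the robot), z up. Column 40 x 50 mm, 355 mm tall, centred at x = 150 mm. A blue head sliding on it has its front face at x = 92 mm, 40 mm above to 40 mm below seat level, and is 70 mm wide. The crank wheel is at x = -80, y = -170 mm
- hook_seat (a point): middle of the top face of the hook, a level steel bar 14 mm wide (y), 8 mm thick, pointing to the stand's -x; axes as the stand's. Its free end, at x = -41 mm, is a lip 8 mm thick rising 14 mm above the seat; free seat from x = -37 to +90 mm. 289 mm above the table wound right up, 220 mm right down. Bring a crossbar over the lip along +x, the bail's window facing along x, and lower it
- scale_hook (a joint): how far the hook is pulled down from rest against its spring, in m (0 to the end stop at 0.07); spring about 200 N/m, damped: the weights pull it down about 15, 21, 28 and 36 mm and it calms in about a second
- wheel (a joint): angle of the crank wheel in rad, from 0 (scale wound right up, a stop) to 6.9 (wound right down, a stop), growing anticlockwise seen from above; 10 mm of scale travel per rad. Starts between 0 and 0.4. It stays where it is left; turning it takes about 5 N at the crank handle
- wheel_center (a point): centre of the top face of the crank wheel (level, 156 mm in diameter, vertical axis, on a blue gearbox), 102 mm above the table
- crank_top (a point): centre of the top of the crank handle, an upright black round handle 24 mm in diameter and 48 mm tall, 60 mm from the wheel's axis; it spins freely on its own pin, so a gripper can hold it without turning with it. Top 152 mm above the table
- tray: fixed black square tray, 262 x 262 mm outside, walls 6 mm thick and 32 mm high, floor about 6 mm above the table; origin at the centre of its underside, sides along its x and y. To the robot's left
- spray_can: white spray can, 66 mm across, 200 mm tall, standing far right; bystander, origin under its centre
- oil_bottle: white oil bottle, 72 mm across, 200 mm tall, standing far left; bystander, origin under its centre
- grease_tub: grey tub with a black cap, 80 mm across, 60 mm tall, between robot and scale; bystander, origin under its centre
- mug: white mug, 80 mm across, 90 mm tall, near the robot; bystander, origin under its centre
Not all that is in view belongs to the job. What is shaped like the weight_92 but brown or orange is not meant.

How it is judged:
On the way, in this order (a step that is already met when the one before it is completed fails the run):
1. the scale is wound right down (wheel above 6.6 rad) (value of joint wheel above 6.6 rad), for 0.2 s.
2. weight_56 hangs alone on the wound-down hook at the height its weight gives, let go and still, for 1 s (x of weight_56_bar in the frame of hook_seat between -0.04 and 0.09 m and y of weight_56_bar in the frame of hook_seat between -0.022 and 0.022 m and z of weight_56_bar in the frame of hook_seat between -0.012 and 0.012 m and height (world z) of weight_56_bar between 0.2001 and 0.212 m and linear speed of weight_56 below 0.01 m/s and contact force between the fingers and weight_56 below 0.2 N), for 1 s.
3. weight_68 hangs alone on the wound-down hook at the height its weight gives, let go and still, for 1 s (x of weight_68_bar in the frame of hook_seat between -0.04 and 0.09 m and y of weight_68_bar in the frame of hook_seat between -0.022 and 0.022 m and z of weight_68_bar in the frame of hook_seat between -0.012 and 0.012 m and height (world z) of weight_68_bar between 0.19254 and 0.2072 m and linear speed of weight_68 below 0.01 m/s and contact force between the fingers and weight_68 below 0.2 N), for 1 s.
4. weight_80 hangs alone on the wound-down hook at the height its weight gives, let go and still, for 1 s (x of weight_80_bar in the frame of hook_seat between -0.04 and 0.09 m and y of weight_80_bar in the frame of hook_seat between -0.022 and 0.022 m and z of weight_80_bar in the frame of hook_seat between -0.012 and 0.012 m and height (world z) of weight_80_bar between 0.18309 and 0.2012 m and linear speed of weight_80 below 0.01 m/s and contact force between the fingers and weight_80 below 0.2 N), for 1 s.
5. weight_92 hangs alone on the wound-down hook at the height its weight gives, let go and still, for 1 s (x of weight_92_bar in the frame of hook_seat between -0.04 and 0.09 m and y of weight_92_bar in the frame of hook_seat between -0.022 and 0.022 m and z of weight_92_bar in the frame of hook_seat between -0.012 and 0.012 m and height (world z) of weight_92_bar between 0.17238 and 0.1944 m and linear speed of weight_92 below 0.01 m/s and contact force between the fingers and weight_92 below 0.2 N), for 1 s.
At the end, for the whole second after the job is handed in: Every weight that was there stands upright (within 0.12 rad) and at rest on the floor of the tray, and the wheel is wound back below 0.3 rad (x of weight_56 in the frame of tray between -0.115 and 0.115 m and y of weight_56 in the frame of tray between -0.115 and 0.115 m and z of each of weight_56, weight_68, weight_80, weight_92 in the frame of tray below 0.015 m and angle between each of weight_56, weight_68, weight_80, weight_92's own z axis and vertical below 0.12 rad and linear speed of each of weight_56, weight_68, weight_80, weight_92 below 0.03 m/s and x of weight_68 in the frame of tray between -0.115 and 0.115 m and y of weight_68 in the frame of tray between -0.115 and 0.115 m and x of weight_80 in the frame of tray between -0.115 and 0.115 m and y of weight_80 in the frame of tray between -0.115 and 0.115 m and x of weight_92 in the frame of tray between -0.115 and 0.115 m and y of weight_92 in the frame of tray between -0.115 and 0.115 m and value of joint wheel below 0.3 rad); the robot touches nothing.
It fails at once if the hook is pulled down more than 62 mm, practically to its end stop (value of joint scale_hook above 0.062 m).
It fails at once if the spray can is shifted more than 40 mm or knocked over (distance of spray_can from where it was at the start of the episode above 0.04 m or angle between spray_can's own z axis and vertical above 0.5 rad).
It fails at once if the oil bottle is shifted more than 40 mm or knocked over (distance of oil_bottle from where it was at the start of the episode above 0.04 m or angle between oil_bottle's own z axis and vertical above 0.5 rad).
It fails at once if the grease tub is shifted more than 40 mm or knocked over (distance of grease_tub from where it was at the start of the episode above 0.04 m or angle between grease_tub's own z axis and vertical above 0.5 rad).
It fails at once if the mug is shifted more than 40 mm or knocked over (distance of mug from where it was at the start of the episode above 0.04 m or angle between mug's own z axis and vertical above 0.5 rad).
Of weight_56, weight_68, weight_80, weight_92 only 2 to 3 are there at a start; the rules pass over those that are not, and their reading is None.
At some moment in a run one of weight_56, weight_68, weight_80, weight_92 may be knocked a few centimetres aside while the robot is not near it.
It also fails if it takes over 210 s, if anything falls off the work surface, if the arm or the gripper's body presses on something with over 40 N, if the wrist force passes 120 N, or if a joint passes its speed limit or range.

## Working session

There is one attempt and no reset: what is moved stays moved. The work goes in short steps, Python scripts to look and compute and a tool call to move; the robot and the scene stay as the last step left them, time stands still between calls to the robot, and variables do not carry over. Pictures are saved under pics/ and viewed, about 12 in all and at most 16, crops included, and the job is handed in when it is done.

Besides the shell and the picture viewer there is one more tool, called after ">>>" as name(argument=value, ...), one argument or row to a line, values as JSON. arm_command: Moves the arm, as the interface text tells. Its arguments: {"type":"object","properties":{"plan":{"type":"array","items":{"type":"array","items":{"type":"array","items":{"type":"number"}}}},"squeeze":{"type":"number"}},"required":["plan"]}

```bash
mkdir -p pics
cat > h.py <<'E'
import numpy as np, cv2
from scipy.spatial.transform import Rotation as R
from station import ctrl, get_image, calibration, finish_job, search_frame, cut_out, mark_of
def save(cam,fn,crop=None,scale=1):
    im=get_image(cam)[:,:,::-1]
    if crop: im=im[crop[1]:crop[3],crop[0]:crop[2]]
    if scale!=1: im=cv2.resize(im,None,fx=scale,fy=scale,interpolation=cv2.INTER_CUBIC)
    cv2.imwrite('pics/'+fn,im)
def T(cam):
    c=calibration(cam)
    if 'cam_to_world' in c: return np.array(c['cam_to_world'])
    o=ctrl.get_obs(); M=np.eye(4); M[:3,:3]=R.from_rotvec(o['tool_rot']).as_matrix(); M[:3,3]=o['tool_pos']
    return M@np.array(c['hand_eye'])
def pix(cam,p):
    c=calibration(cam); q=np.linalg.inv(T(cam))@np.r_[p,1]
    return (round(c['fx']*q[0]/q[2]+c['cx']),round(c['fy']*q[1]/q[2]+c['cy']))
def find(f,cam,thing,n=3):
    M=T(cam); out=[]
    for d in f(cam,thing)[:n]:
        w=(M@np.r_[d['at'],1])[:3]; out.append((round(d['conf'],2),w.round(4).tolist(),pix(cam,w)))
    return out
def st():
    o=ctrl.get_obs(); M=R.from_rotvec(o['tool_rot']).as_matrix()
    print('t',round(o['t'],2),'pos',np.round(o['tool_pos'],4),'x',M[:,0].round(3),'y',M[:,1].round(3),'z',M[:,2].round(3),'F',np.round(o['contact_force'],1),'op',round(o['opening'],4),'q',np.round(o['q'],2))
E
python3 - <<'E'
from h import *
st()
save('scene','a.png'); save('side','b.png')
for c in ('scene','side'):
    print(c)
    for n in ('weight_56','weight_68','weight_80','weight_92'): print(n,find(mark_of,c,n,4))
    for n in ('hook_seat','wheel_center','crank_top','tray','stand','mug','grease_tub'): print(n,find(mark_of,c,n,1))
E
```

```text
t 0.0 pos [ 0.235  -0.5784  0.2301] x [-0.001  0.002 -1.   ] y [ 0.376 -0.926 -0.002] z [-0.926 -0.376 -0.   ] F [-0.8 -0.   0.9] op 0.0854 q [-1.3   0.05  1.61  0.    1.48 -0.12]
scene
weight_56 [(0.97, [0.2394, -0.2525, 0.0001], (318, 172)), (0.84, [0.5641, -0.41, -0.0011], (199, 209)), (0.75, [0.4523, -0.2407, -0.0021], (270, 219)), (0.74, [0.443, -0.3933, -0.0054], (235, 188))]
weight_68 [(0.97, [0.2394, -0.2525, 0.0001], (318, 172)), (0.84, [0.5641, -0.41, -0.0011], (199, 209)), (0.75, [0.4523, -0.2407, -0.0021], (270, 219)), (0.74, [0.443, -0.3933, -0.0054], (235, 188))]
weight_80 [(0.97, [0.2394, -0.2525, 0.0001], (318, 172)), (0.84, [0.5641, -0.41, -0.0011], (199, 209)), (0.75, [0.4523, -0.2407, -0.0021], (270, 219)), (0.74, [0.443, -0.3933, -0.0054], (235, 188))]
weight_92 [(0.97, [0.2394, -0.2525, 0.0001], (318, 172)), (0.84, [0.5641, -0.41, -0.0011], (199, 209)), (0.75, [0.4523, -0.2407, -0.0021], (270, 219)), (0.74, [0.443, -0.3933, -0.0054], (235, 188))]
hook_seat [(0.64, [0.6015, 0.1129, 0.2873], (335, 287))]
wheel_center [(0.77, [0.5261, -0.0604, 0.103], (298, 255))]
c
[... 780 characters left out ...]
0, 239)), (0.68, [0.4466, -0.2434, -0.0024], (366, 261)), (0.59, [0.5802, -0.2851, -0.0083], (343, 236))]
weight_92 [(0.95, [0.2388, -0.2537, 0.0017], (425, 294)), (0.86, [0.4392, -0.3925, -0.0025], (400, 239)), (0.68, [0.4466, -0.2434, -0.0024], (366, 261)), (0.59, [0.5802, -0.2851, -0.0083], (343, 236))]
hook_seat [(0.65, [0.5972, 0.1092, 0.2882], (230, 213))]
wheel_center [(0.97, [0.5177, -0.0588, 0.0992], (304, 253))]
crank_top [(0.57, [0.7342, -0.2557, -0.0023], (302, 218))]
tray [(0.75, [0.4926, 0.3004, 0.0006], (208, 355))]
stand [(0.97, [0.5976, 0.1131, 0.0018], (240, 296))]
mug [(0.96, [0.3851, -0.1007, 0.0064], (349, 294))]
grease_tub [(0.95, [0.3731, 0.1064, -0.0027], (297, 340))]
```

View pics/a.png

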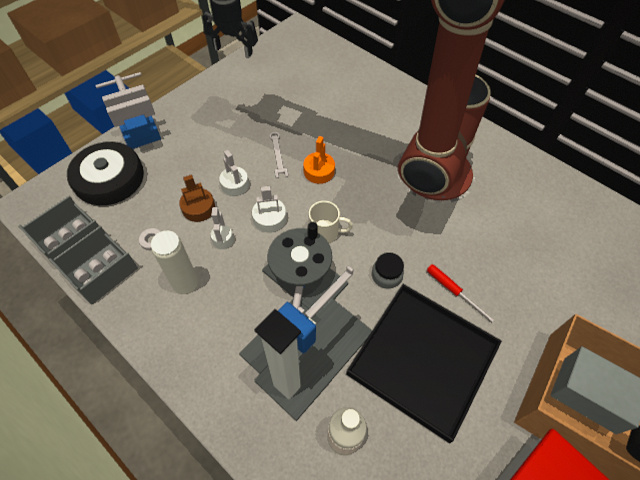

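View pics/b.png

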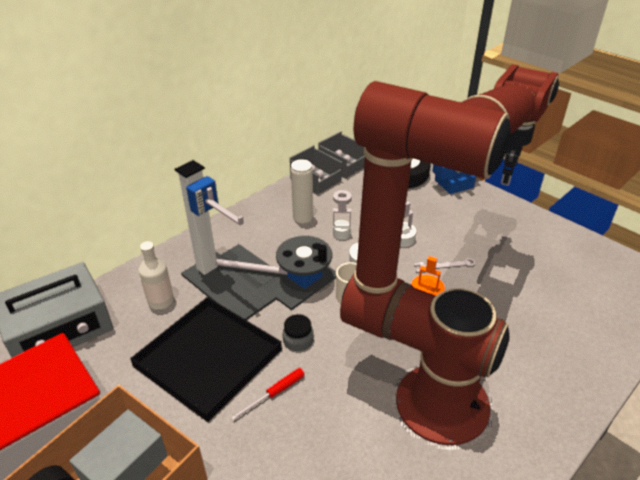

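Pictures: weight-shaped things in the scene image are orange (318,170, decoy), brown (195,200, decoy), and silver at (233,178), (269,212) and (221,235). So three weights are present. Wheel is at (300,257), hook at (345,275), tray at (424,360). Next I move the wrist camera over the silver weights.

>>> arm_command(
  plan=[
    [[-0.035, 0, 0, 5.5, 0, 0, 0.085], [-0.035, 0, 0, 5.5, 0, 0, 0.085], [-0.035, 0, 0, 5.5, 0, 0, 0.085], [-0.035, 0, 0, 5.5, 0, 0, 0.085], [0, -0.028, -0.024, 0, 0, 0, 0.085], [0, -0.028, -0.024, 0, 0, 0, 0.085], [0, -0.028, -0.024, 0, 0, 0, 0.085], [0, -0.028, -0.024, 0, 0, 0, 0.085], [0, -0.028, -0.024, 0, 0, 0, 0.085], [0, -0.028, -0.024, 0, 0, 0, 0.085], [0, -0.028, -0.024, 0, 0, 0, 0.085], [0, -0.028, -0.024, 0, 0, 0, 0.085], [0, 0, 0, 0, 0, 0, 0.085], [0, 0, 0, 0, 0, 0, 0.085]],
  ],
)

```text
t: 2.37
tool_pos: [0.4386, -0.3494, 0.3788]
tool_rot: [-2.213, 0.024, 2.205]
contact_force: [0.5, -0.4, -1.1]
opening: 0.0851
```

Run:
```python
from h import *
st()
save('wrist','c.png')
print(find(mark_of,'wrist','weight_80',6))
print(find(mark_of,'wrist','weight_80_bar',6))
print('spray',find(mark_of,'scene','spray_can',1),find(mark_of,'side','spray_can',1))
print('oil',find(mark_of,'side','oil_bottle',1))
print(find(search_frame,'scene','crank_top',2))
```

```text
t 2.37 pos [ 0.4386 -0.3494  0.3788] x [ 0.004  0.001 -1.   ] y [-0.023 -1.    -0.001] z [-1.     0.023 -0.004] F [ 0.5 -0.4 -1.1] op 0.0851 q [-0.81 -0.15  1.56  0.    1.72  0.79]
[(0.9, [0.5624, -0.4085, 0.0015], (352, 104)), (0.86, [0.4549, -0.2361, -0.0036], (239, 183)), (0.82, [0.2377, -0.2573, 0.0003], (262, 312)), (0.78, [0.4386, -0.3978, 0.0037], (345, 191)), (0.64, [0.59, -0.2835, -0.0018], (264, 86)), (0.24, [0.3743, 0.104, -0.0028], (32, 239))]
[(0.89, [0.4414, -0.3983, 0.0921], (351, 198)), (0.41, [0.375, 0.1036, -0.0013], (31, 238))]
spray [(0.61, [0.7401, -0.2618, 0.001], (183, 283))] [(0.67, [0.7369, -0.2552, -0.0013], (301, 217))]
oil [(0.73, [0.7428, 0.2747, -0.0048], (161, 301))]
[(0.63, [0.4663, -0.0677, 0.1416], (313, 229))]
```

View pics/c.png

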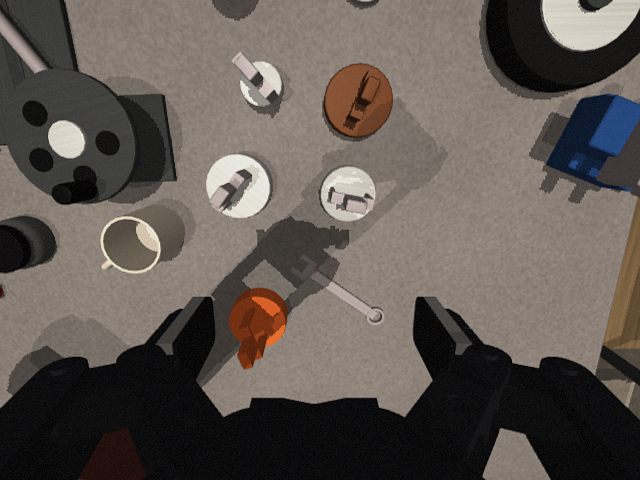

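Wrist picture: silver weights at (261,85), (239,186) and (348,194); brown decoy (358,100), orange decoy (258,320); wheel centre (67,140), crank (72,192). Now I check the diameters and yaws and measure the wheel.

```bash
cat >> h.py <<'E'
def ray(cam,uv,z):
    c=calibration(cam); M=T(cam)
    d=M[:3,:3]@np.array([(uv[0]-c['cx'])/c['fx'],(uv[1]-c['cy'])/c['fy'],1]); o=M[:3,3]
    return (o+d*(z-o[2])/d[2])
E
python3 - <<'E'
from h import *
im=get_image('wrist'); 
print(find(mark_of,'wrist','wheel_center',1),find(mark_of,'wrist','crank_top',2))
g=im.astype(float); 
for d in cut_out('wrist','weight_80'):
    m=d['mask']; ys,xs=np.nonzero(m)
    sel=im[m]; sat=(sel.max(1).astype(int)-sel.min(1)).mean()
    P=np.array([ray('wrist',(x,y),0.038)[:2] for x,y in zip(xs[::3],ys[::3])])
    # white body: bright pixels
    b=m&(im.min(2)>np.percentile(sel.min(1),60)*0.85)
    cnt=max(cv2.findContours(m.astype(np.uint8),0,1)[0],key=len)[:,0]
    C=np.array([ray('wrist',p,0.038)[:2] for p in cnt]).astype(np.float32)
    r=cv2.minAreaRect(C)
    print(round(d['conf'],2),'px',xs.mean().round(),ys.mean().round(),'sat',sat.round(),'ctr',P.mean(0).round(3),'rect',np.round(r[1],4),'area-d',round(2*np.sqrt(cv2.contourArea(C)/np.pi),4))
c=calibration('wrist');print({k:c[k] for k in ('fx','fy','cx','cy')},T('wrist')[:3,3], np.array(c['hand_eye']).round(3))
E
```

```text
[(0.63, [0.5204, -0.0665, 0.1056], (69, 140))] []Traceback (most recent call last):
  File "<stdin>", line 8, in <module>
  File "h.py", line 26, in ray
    c=calibration(cam); M=T(cam)
                          ~^^^^^
  File "h.py", line 10, in T
    c=calibration(cam)
ValueError: time passes only in moves, steps and waits
```

```bash
cat >> h.py <<'E'
def rays(cam,uv,z):
    c=calibration(cam); M=T(cam); uv=np.asarray(uv,float)
    d=np.c_[(uv[:,0]-c['cx'])/c['fx'],(uv[:,1]-c['cy'])/c['fy'],np.ones(len(uv))]@M[:3,:3].T; o=M[:3,3]
    return o+d*((z-o[2])/d[:,2])[:,None]
def ray(cam,uv,z): return rays(cam,[uv],z)[0]
E
python3 - <<'E'
from h import *
im=get_image('wrist'); 
for d in cut_out('wrist','weight_80'):
    m=d['mask']; ys,xs=np.nonzero(m)
    sel=im[m]; sat=(sel.max(1).astype(int)-sel.min(1)).mean()
    cnt=max(cv2.findContours(m.astype(np.uint8),0,1)[0],key=len)[:,0]
    C=rays('wrist',cnt,0.038)[:,:2].astype(np.float32)
    r=cv2.minAreaRect(C)
    print(round(d['conf'],2),'px',xs.mean().round(),ys.mean().round(),'sat',sat.round(),'ctr',C.mean(0).round(3),'rect',np.round(r[1],4),'area-d',round(2*np.sqrt(cv2.contourArea(C)/np.pi),4))
c=calibration('wrist');print({k:c[k] for k in ('fx','fy','cx','cy')},T('wrist')[:3,3], np.array(c['hand_eye']).round(3))
for s in('scene','side'):
  get_image(s);print(find(mark_of,s,'crank_top',2),find(mark_of,s,'wheel_center',1),find(mark_of,s,'hook_seat',1))
  m=cut_out(s,'tray')[0]['mask']; cnt=max(cv2.findContours(m.astype(np.uint8),0,1)[0],key=len)[:,0]
  C=rays(s,cnt,0.032)[:,:2].astype(np.float32);print('tray',cv2.minAreaRect(C))
E
```

```text
0.91 px 346.0 192.0 sat 15.0 ctr [ 0.442 -0.397] rect [0.0784 0.0795] area-d 0.0795
0.91 px 238.0 185.0 sat 13.0 ctr [ 0.456 -0.243] rect [0.0928 0.0938] area-d 0.0928
0.89 px 356.0 99.0 sat 70.0 ctr [ 0.563 -0.41 ] rect [0.0911 0.0904] area-d 0.0904
0.68 px 256.0 322.0 sat 103.0 ctr [ 0.232 -0.253] rect [0.0938 0.1408] area-d 0.106
0.6 px 257.0 82.0 sat 14.0 ctr [ 0.59 -0.28] rect [0.0741 0.0552] area-d 0.0592
{'fx': 338.9141618516012, 'fy': 338.9141618516012, 'cx': 313.6699598425286, 'cy': 241.09647922926513} [ 0.50786386 -0.35349384  0.52102146] [[-0.001 -0.278  0.961 -0.142]
 [ 1.     0.     0.001  0.   ]
 [-0.001  0.961  0.278 -0.071]
 [ 0.     0.     0.     1.   ]]
[(0.61, [0.4641, -0.0703, 0.1493], (313, 226))] [(0.61, [0.5243, -0.0586, 0.1059], (299, 255))] [(0.74, [0.6034, 0.1119, 0.2865], (334, 288))]Traceback (most recent call last):
  File "<stdin>", line 13, in <module>
IndexError: list index out of range
```

>>> arm_command(
  plan=[
    [[0.005, -0.03, -0.002, -1.3, 0, 0, 0.085], [0.005, -0.034, -0.002, 0, 0, 0, 0.085], [0.005, -0.034, -0.002, 0, 0, 0, 0.085], [0.01, -0.034, -0.003, 0, 0, 0, 0.085], [0.015, -0.034, -0.003, 0, 0, 0, 0.085], [0.02, -0.034, -0.003, 0, 0, 0, 0.085], [0.025, -0.03, -0.004, 0, 0, 0, 0.085], [0.025, -0.03, -0.004, 0, 0, 0, 0.085], [0.025, -0.015, -0.004, 0, 0, 0, 0.085], [0, 0, 0, 0, 0, 0, 0.085], [0, 0, 0, 0, 0, 0, 0.085]],
  ],
  squeeze=50,
)

```text
t: 4.18
tool_pos: [0.4683, -0.0657, 0.2406]
tool_rot: [-2.232, 0.008, 2.209]
contact_force: [-0.1, -0.0, 0.7]
opening: 0.085
```

Run:
```python
from h import *
st()
save('wrist','d.png')
for n in ('crank_top','wheel_center','hook_seat','mug','grease_tub'): print(n,find(mark_of,'wrist',n,2))
get_image('side')
for n in ('crank_top','wheel_center'): print(n,find(mark_of,'side',n,2))
```

```text
t 4.18 pos [ 0.4683 -0.0657  0.2406] x [ 0.01  -0.003 -1.   ] y [-0.005 -1.     0.003] z [-1.     0.005 -0.01 ] F [-0.1 -0.   0.7] op 0.085 q [-0.3  -0.34  1.95  0.    1.52  1.28]
crank_top [(0.97, [0.4629, -0.0731, 0.153], (321, 256))]
wheel_center [(0.61, [0.5198, -0.0651, 0.1031], (309, 171))]
hook_seat [(0.64, [0.3755, 0.1023, -0.0023], (175, 286))]
mug [(0.82, [0.3866, -0.1067, 0.0046], (345, 279))]
grease_tub [(0.58, [0.3791, 0.1015, -0.0026], (175, 284))]
crank_top [(0.49, [0.4577, -0.075, 0.151], (323, 246))]
wheel_center [(0.82, [0.519, -0.0609, 0.1017], (304, 252))]
```

View pics/d.png

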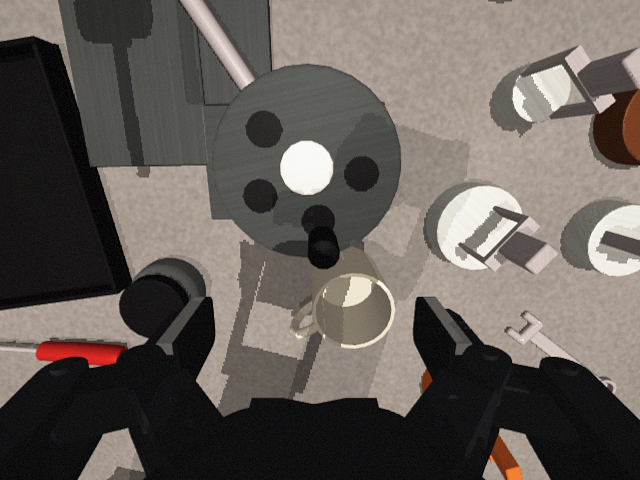

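Crank top is at (322,248) px, wheel centre (306,167), stand base edges run along the image axes (stand yaw ≈ 0). Descending to the crank and gripping.

>>> arm_command(
  plan=[
    [[0.025, 0.004, 0.004, 0, -0.6, 0, 0.085], [0.03, 0.003, 0.003, 0, 0, 0, 0.085], [0.03, 0, 0, 0, 0, 0, 0.085], [0.025, 0, 0, 0, 0, 0, 0.085], [0.013, 0, 0, 0, 0, 0, 0.085], [0, 0, 0, 0, 0, 0, 0.01], [0, 0, 0, 0, 0, 0, 0.01], [0, 0, 0, 0, 0, 0, 0.01], [0, 0, 0, 0, 0, 0, 0.01], [0, 0, 0, 0, 0, 0, 0.01], [0, 0, 0, 0, 0, 0, 0.01], [0, 0, 0, 0, 0, 0, 0.01]],
  ],
  squeeze=50,
)

```text
t: 5.63
tool_pos: [0.4675, -0.0787, 0.1232]
tool_rot: [-2.238, 0.021, 2.199]
contact_force: [1.0, -0.7, -6.1]
opening: 0.0224
```

```bash
python3 -c "
from h import *
st()"
```

```text
t 5.63 pos [ 0.4675 -0.0787  0.1232] x [ 0.017 -0.007 -1.   ] y [-0.013 -1.     0.007] z [-1.     0.012 -0.017] F [ 1.  -0.7 -6.1] op 0.0224 q [-0.32 -0.24  2.07 -0.    1.29  1.26]
```

>>> arm_command(
  plan=[
    [[0, 0.0145, -0.006, 0, 0, 0, 0.01], [0, 0.0124, -0.0095, 0, 0, 0, 0.01], [0, 0.0095, -0.0124, 0, 0, 0, 0.01], [0, 0.006, -0.0145, 0, 0, 0, 0.01]],
  ],
)

```text
t: 5.97
tool_pos: [0.5066, -0.1179, 0.1232]
tool_rot: [-2.227, 0.009, 2.204]
contact_force: [-2.4, 4.4, -0.8]
opening: 0.0227
```

```bash
cat >> h.py <<'E'
def wh(c=(0.5215,-0.0635)):
    st(); p=ctrl.get_obs()['tool_pos']; d=p[:2]-np.array(c); print('r',round(np.hypot(*d),4),'ang',round(np.degrees(np.arctan2(d[1],d[0]))%360,1))
E
python3 -c "
from h import *
wh()"
```

```text
t 5.97 pos [ 0.5066 -0.1179  0.1232] x [ 0.01   0.002 -1.   ] y [-0.01  -1.    -0.002] z [-1.    0.01 -0.01] F [-2.4  4.4 -0.8] op 0.0227 q [-0.37 -0.11  1.96  0.01  1.28  1.2 ]
r 0.0564 ang 254.7
```

>>> arm_command(
  plan=[
    [[0, 0.0035, -0.0151, 0, 0, 0, 0.01], [0, -0.002, -0.0155, 0, 0, 0, 0.01], [0, -0.006, -0.0145, 0, 0, 0, 0.01], [0, -0.0095, -0.0124, 0, 0, 0, 0.01], [0, -0.0124, -0.0095, 0, 0, 0, 0.01], [0, -0.0145, -0.006, 0, 0, 0, 0.01], [0, -0.0155, -0.002, 0, 0, 0, 0.01], [0, -0.0155, 0.002, 0, 0, 0, 0.01]],
  ],
)

```text
t: 6.63
tool_pos: [0.5843, -0.0543, 0.1233]
tool_rot: [-2.226, 0.031, 2.215]
contact_force: [3.3, -3.3, -5.3]
opening: 0.023
```

```bash
python3 -c "
from h import *
wh()"
```

```text
t 6.63 pos [ 0.5843 -0.0543  0.1233] x [ 0.005 -0.014 -1.   ] y [-0.014 -1.     0.013] z [-1.     0.014 -0.005] F [ 3.3 -3.3 -5.3] op 0.023 q [-0.21  0.05  1.8  -0.01  1.28  1.38]
r 0.0635 ang 8.4
```

>>> arm_command(
  plan=[
    [[0, -0.0151, 0.0055, 0, 0, 0, 0.01], [0, -0.0135, 0.0085, 0, 0, 0, 0.01], [0, -0.011, 0.0112, 0, 0, 0, 0.01], [0, -0.0077, 0.0136, 0, 0, 0, 0.01], [0, -0.0039, 0.0152, 0, 0, 0, 0.01], [0, 0.0001, 0.0157, 0, 0, 0, 0.01], [0, 0.0042, 0.0151, 0, 0, 0, 0.01], [0, 0.0079, 0.0135, 0, 0, 0, 0.01], [0, 0.0112, 0.011, 0, 0, 0, 0.01], [0, 0.0136, 0.0077, 0, 0, 0, 0.01]],
  ],
)

```text
t: 7.47
tool_pos: [0.473, -0.0305, 0.1233]
tool_rot: [-2.253, 0.016, 2.185]
contact_force: [0.1, 4.5, -2.4]
opening: 0.0225
```

```bash
python3 -c "
from h import *
wh()"
```

```text
t 7.47 pos [ 0.473  -0.0305  0.1233] x [ 0.031 -0.005 -1.   ] y [-0.009 -1.     0.005] z [-0.999  0.009 -0.031] F [ 0.1  4.5 -2.4] op 0.0225 q [-0.22 -0.25  2.08  0.    1.28  1.36]
r 0.0587 ang 145.8
```

>>> arm_command(
  plan=[
    [[0, 0.014, 0.007, 0, 0, 0, 0.01], [0, 0.0153, 0.0031, 0, 0, 0, 0.01], [0, 0.0156, -0.001, 0, 0, 0, 0.01], [0, 0.0148, -0.005, 0, 0, 0, 0.01], [0, 0.01, -0.006, 0, 0, 0, 0.01]],
  ],
)

```text
t: 7.88
tool_pos: [0.4769, -0.0967, 0.1233]
tool_rot: [-2.266, 0.0, 2.159]
contact_force: [-9.8, 30.3, 0.4]
opening: 0.0225
```

```bash
python3 -c "
from h import *
wh()"
```

```text
t 7.88 pos [ 0.4769 -0.0967  0.1233] x [ 0.048  0.008 -0.999] y [-0.008 -1.    -0.008] z [-0.999  0.009 -0.048] F [-9.8 30.3  0.4] op 0.0225 q [-0.37 -0.23  2.06  0.03  1.27  1.2 ]
r 0.0556 ang 216.7
```

>>> arm_command(
  plan=[
    [[0, 0, 0, 0, 0, 0, 0.01], [0, 0, 0, 0, 0, 0, 0.06], [0, 0, 0, 0, 0, 0, 0.085], [0, 0, 0, 0, 0, 0, 0.085], [-0.03, 0, 0, 0, 0, 0, 0.085], [-0.03, 0, 0, 0, -1, 0, 0.085], [-0.03, 0, 0, 0, -1, 0, 0.085], [-0.035, 0.01, 0, 0, -0.7, 0, 0.085], [-0.035, 0.03, -0.004, 0, 0, 0, 0.085], [-0.02, 0.035, -0.004, 0, 0, 0, 0.085], [0, 0.035, -0.004, 0, 0, 0, 0.085], [0, 0.035, -0.004, 0, 0, 0, 0.085], [0, 0.03, -0.004, 0, 0, 0, 0.085], [0, 0, 0, 0, 0, 0, 0.085], [0, 0, 0, 0, 0, 0, 0.085]],
  ],
)

```text
t: 9.13
tool_pos: [0.493, -0.2798, 0.3178]
tool_rot: [2.232, -0.01, -2.21]
contact_force: [0.1, -0.3, 0.7]
opening: 0.0849
```

Run:
```python
from h import *
st()
save('wrist','e.png')
print(find(mark_of,'wrist','weight_56',5)); print(find(mark_of,'wrist','weight_56_bar',5))
get_image('scene'); 
for n in ('crank_top','hook_seat','wheel_center','weight_56_bar'): print(n,find(mark_of,'scene',n,4))
get_image('side'); 
for n in ('crank_top','hook_seat','weight_56'): print(n,find(mark_of,'side',n,4))
```

```text
t 9.13 pos [ 0.493  -0.2798  0.3178] x [ 0.01  -0.005 -1.   ] y [-0.004 -1.     0.005] z [-1.     0.004 -0.01 ] F [ 0.1 -0.3  0.7] op 0.0849 q [-0.65 -0.13  1.65  0.    1.61  0.93]
[(0.92, [0.5899, -0.2847, -0.002], (317, 125)), (0.9, [0.441, -0.3982, 0.0028], (398, 237)), (0.83, [0.5645, -0.4086, 0.0014], (412, 145)), (0.8, [0.4539, -0.2385, -0.0021], (284, 227)), (0.63, [0.2355, -0.2558, 0.0002], (298, 364))]
[(0.61, [0.5877, -0.2827, 0.091], (317, 121))]
crank_top [(0.59, [0.4712, -0.0931, 0.1505], (304, 223))]
hook_seat [(0.79, [0.605, 0.1092, 0.2193], (331, 302))]
wheel_center [(0.76, [0.5226, -0.0595, 0.1055], (299, 254)), (0.51, [0.3735, 0.1042, 0.0007], (386, 275)), (0.48, [0.74, 0.2766, 0.0037], (345, 436))]
weight_56_bar [(0.79, [0.5859, -0.281, 0.0894], (218, 222))]
crank_top [(0.41, [0.4679, -0.0997, 0.1519], (327, 240)), (0.3, [0.5155, -0.0606, 0.0996], (305, 253))]
hook_seat [(0.55, [0.6006, 0.1081, 0.2188], (232, 234)), (0.22, [0.4515, -0.2426, -0.0069], (365, 262))]
weight_56 [(0.8, [0.2354, -0.2521, 0.0002], (426, 295)), (0.4, [0.4478, -0.2418, -0.0036], (365, 262)), (0.18, [0.5179, -0.06, 0.1001], (304, 253))]
```

View pics/e.png

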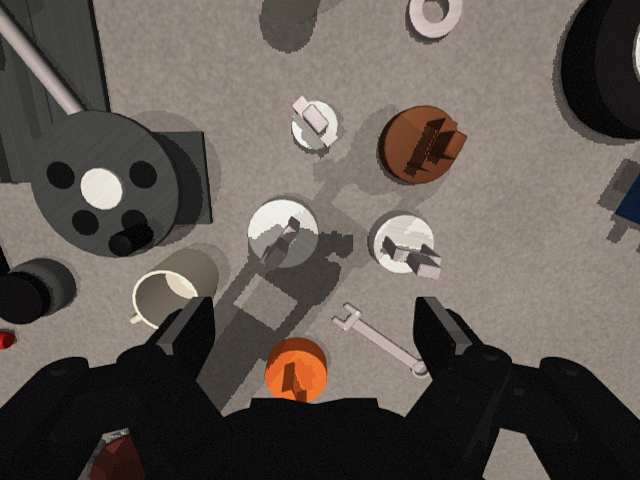

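The wheel is at its stop and the hook reads 0.219 m high, so the scale is wound down. Weight 56 is at (315,125), bar running from upper left to lower right. Enlarging all three weights to read the yaws.

Run:
```python
import cv2,numpy as np
im=cv2.imread('pics/e.png')
a=[cv2.resize(im[y-32:y+32,x-32:x+32],None,fx=6,fy=6,interpolation=cv2.INTER_CUBIC) for x,y in((316,124),(404,246))]
a.append(cv2.resize(im[200:264,252:316],None,fx=6,fy=6,interpolation=cv2.INTER_CUBIC))
cv2.imwrite('pics/f.png',cv2.resize(np.hstack(a),(798,266)))
cv2.imwrite('pics/f.png',np.vstack([np.hstack(a[:2]),np.hstack([a[2],a[2]*0])])[:600,:768] if 0 else np.hstack(a[:2]))
```

```text
(no output)
```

View pics/f.png

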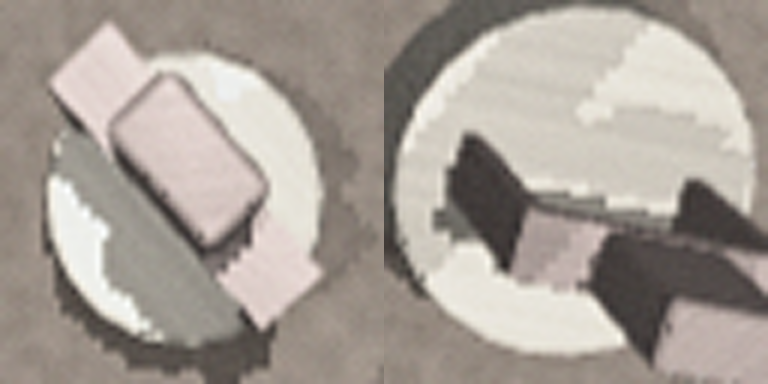

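Run:
```python
from h import *
a=rays('wrist',[(297.2,100.5),(332.7,141.8)],0.096); print(a, a.mean(0), np.linalg.norm(a[0]-a[1]), np.degrees(np.arctan2(*(a[0]-a[1])[1::-1])))
print(ray('wrist',(315.7,119),0.138)); st()
```

```text
[[ 0.60695534 -0.26334844  0.096     ]
 [ 0.5673467  -0.29936393  0.096     ]] [ 0.58715102 -0.28135619  0.096     ] 0.05353466626933911 42.27974049299127
[ 0.58640281 -0.28139847  0.138     ]
t 9.73 pos [ 0.493  -0.2782  0.3169] x [ 0.01  -0.004 -1.   ] y [-0.001 -1.     0.004] z [-1.     0.001 -0.01 ] F [ 0.4  0.3 -0.3] op 0.0851 q [-0.65 -0.13  1.65  0.    1.61  0.93]
```

>>> arm_command(
  plan=[
    [[0.01, 0.001, -0.032, 0, -0.6, 0, 0.085], [0.02, 0.001, -0.032, 0, 0, 0, 0.085], [0.02, 0.001, -0.03, 0, 0, 0, 0.085], [0.02, 0, 0, 6.9, 0, 0, 0.085], [0.02, 0, 0, 6.9, 0, 0, 0.085], [0.02, 0, 0, 6.9, 0, 0, 0.085], [0.015, 0, 0, 6.9, 0, 0, 0.085], [0.01, 0, 0, 6.9, 0, 0, 0.085], [0.01, 0, 0, 6.9, 0, 0, 0.085], [0, 0, 0, 6.6, 0, 0, 0.085], [0, 0, 0, 0, 0, 0, 0.085], [0, 0, 0, 0, 0, 0, 0.085]],
  ],
)

```text
t: 10.73
tool_pos: [0.5921, -0.2813, 0.1644]
tool_rot: [-1.704, 0.8, 1.703]
contact_force: [-0.4, -1.1, 0.1]
opening: 0.085
```

```bash
cat >> h.py <<'E'
def to(p,barang=None):
    "tool-frame shift to world point p, and turn about tool x to bring jaw to barang (deg world, mod 180); tilt fix"
    o=ctrl.get_obs(); M=R.from_rotvec(o['tool_rot']).as_matrix()
    print('tool shift',(M.T@(np.array(p)-o['tool_pos'])).round(4), end=' ')
    j=np.degrees(np.arctan2(M[1,1],M[0,1]))
    if barang is not None:
        d=(barang-j+90)%180-90
    else: d=0
    t=np.radians(j+d); y=np.array([np.cos(t),np.sin(t),0]); x=np.array([0,0,-1.]); N=np.c_[x,y,np.cross(x,y)]
    print('turn',np.degrees(R.from_matrix(M.T@N).as_rotvec()).round(1),'jaw',round(j,1))
E
python3 - <<'E'
from h import *
st(); save('wrist','g.png'); print(find(mark_of,'wrist','weight_56_bar',2)); to([.587,-.281,.104],42)
E
```

```text
t 10.73 pos [ 0.5921 -0.2813  0.1644] x [-0.002 -0.005 -1.   ] y [-0.766 -0.642  0.004] z [-0.642  0.766 -0.003] F [-0.4 -1.1  0.1] op 0.085 q [-0.55  0.17  1.6  -0.01  1.37  1.89]
[(0.86, [0.5861, -0.2816, 0.0918], (321, 260)), (0.45, [0.4406, -0.395, 0.0923], (592, 269))]
tool shift [0.0612 0.0036 0.0042] turn [-2.1 -0.2 -0.2] jaw -140.1
```

View pics/g.png

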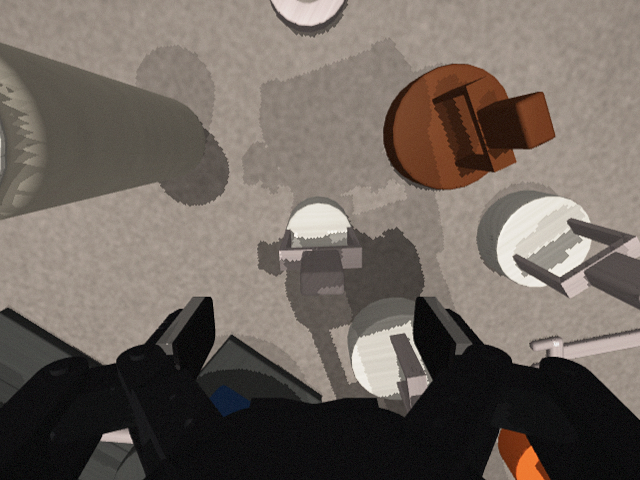

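Weight 56's bar is level in the image at (281–361, 256) px, centred between the fingers. Descending and gripping.

>>> arm_command(
  plan=[
    [[0.02, 0.0036, 0.004, -1, 0, 0, 0.085], [0.02, 0, 0, 0, 0, 0, 0.085], [0.015, 0, 0, 0, 0, 0, 0.085], [0.006, 0, 0, 0, 0, 0, 0.085], [0, 0, 0, 0, 0, 0, 0.01], [0, 0, 0, 0, 0, 0, 0.01], [0, 0, 0, 0, 0, 0, 0.01], [0, 0, 0, 0, 0, 0, 0.01], [0, 0, 0, 0, 0, 0, 0.01], [0, 0, 0, 0, 0, 0, 0.01], [0, 0, 0, 0, 0, 0, 0.01]],
  ],
  squeeze=40,
)

```text
t: 11.75
tool_pos: [0.5926, -0.2845, 0.1134]
tool_rot: [-1.742, 0.781, 1.705]
contact_force: [-0.4, 0.2, -3.8]
opening: 0.0229
```

Run:
```python
from h import *
st()
```

```text
t 11.75 pos [ 0.5926 -0.2845  0.1134] x [ 0.015 -0.015 -1.   ] y [-0.747 -0.664 -0.001] z [-0.664  0.747 -0.021] F [-0.4  0.2 -3.8] op 0.0229 q [-0.56  0.21  1.64 -0.01  1.27  1.86]
```

>>> arm_command(
  plan=[
    [[-0.02, 0, 0, 0, 0, 0, 0.01], [-0.03, 0, 0, 0, 0, 0, 0.01], [-0.03, 0, 0, 0, 0, 0, 0.01], [-0.03, 0, 0, -6.9, 0, 0, 0.01], [-0.03, 0, 0, -6.9, 0, 0, 0.01], [-0.03, 0, 0, -6.9, 0, 0, 0.01], [-0.02, 0, 0, -6.9, 0, 0, 0.01], [0, 0, 0, -6.9, 0, 0, 0.01], [0, 0, 0, -6.9, 0, 0, 0.01], [0, 0, 0, -6.9, 0, 0, 0.01], [0, 0, 0, 0, 0, 0, 0.01]],
  ],
)

```text
t: 12.67
tool_pos: [0.5867, -0.2791, 0.3049]
tool_rot: [2.205, 0.028, -2.199]
contact_force: [0.6, 0.1, -3.7]
opening: 0.0232
```

Run:
```python
from h import *
st(); to([.50,.109,.30],90)
```

```text
t 12.67 pos [ 0.5867 -0.2791  0.3049] x [ 0.003 -0.007 -1.   ] y [ 0.032 -0.999  0.007] z [-0.999 -0.032 -0.003] F [ 0.6  0.1 -3.7] op 0.0232 q [-0.56  0.07  1.47 -0.    1.59  0.98]
tool shift [ 0.002  -0.3907  0.0742] turn [ 1.8 -0.2 -0.4] jaw -88.2
```

>>> arm_command(
  plan=[
    [[0, -0.02, 0.004, 1, 0, 0, 0.01], [0, -0.03, 0.006, 0.8, 0, 0, 0.01], [0, -0.032, 0.006, 0, 0, 0, 0.01], [0, -0.032, 0.006, 0, 0, 0, 0.01], [0, -0.032, 0.006, 0, 0, 0, 0.01], [0, -0.032, 0.006, 0, 0, 0, 0.01], [0, -0.032, 0.006, 0, 0, 0, 0.01], [0, -0.032, 0.006, 0, 0, 0, 0.01], [0, -0.032, 0.006, 0, 0, 0, 0.01], [0, -0.032, 0.006, 0, 0, 0, 0.01], [0, -0.032, 0.006, 0, 0, 0, 0.01], [0, -0.032, 0.006, 0, 0, 0, 0.01], [0, -0.02, 0.004, 0, 0, 0, 0.01], [0, 0, 0, 0, 0, 0, 0.01], [0, 0, 0, 0, 0, 0, 0.01]],
  ],
)

```text
t: 13.92
tool_pos: [0.5113, 0.1294, 0.2906]
tool_rot: [-2.182, 0.062, 2.209]
contact_force: [0.8, -1.0, -3.4]
opening: 0.0232
```

Run:
```python
from h import *
st(); save('wrist','i.png')
print(find(mark_of,'wrist','hook_seat',2),find(mark_of,'wrist','weight_56_bar',2))
for c in('scene','side'):
    get_image(c); print(find(mark_of,c,'hook_seat',1),find(mark_of,c,'weight_56_bar',3))
to([.50,.109,.268],90)
```

```text
t 13.92 pos [0.5113 0.1294 0.2906] x [-0.012 -0.002 -1.   ] y [-0.054 -0.999  0.003] z [-0.998  0.054  0.012] F [ 0.8 -1.  -3.4] op 0.0232 q [ 0.11 -0.2   1.76 -0.    1.6   1.73]
[(0.85, [0.5973, 0.1091, 0.2164], (337, 114))] [(0.85, [0.5064, 0.1288, 0.2683], (312, 293))]
[(0.92, [0.6047, 0.1091, 0.2181], (332, 302))] [(0.73, [0.5057, 0.1291, 0.2689], (373, 264)), (0.2, [0.4725, -0.0943, 0.1482], (303, 223))]
[(0.69, [0.6012, 0.1092, 0.221], (232, 233))] [(0.96, [0.5055, 0.1233, 0.2716], (250, 237)), (0.62, [0.4666, -0.0978, 0.1537], (327, 240))]
tool shift [0.0234 0.0195 0.0107] turn [-3.2  0.7 -0.1] jaw -93.2
```

View pics/i.png

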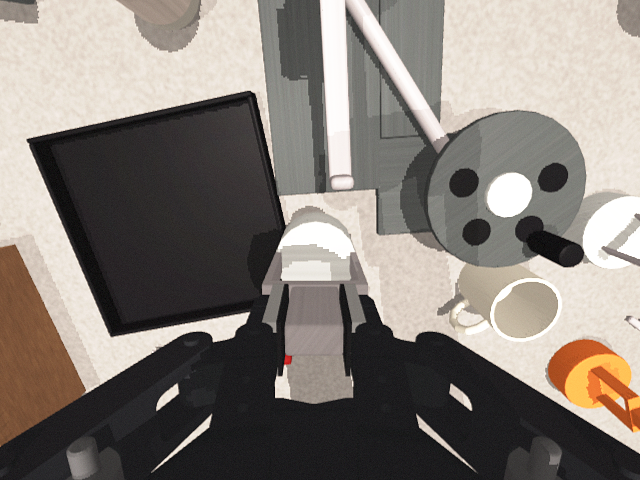

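The weight is held at (320,280), bar horizontal; the hook tip is at (342,183), to its right; tray on the left at about 12° yaw. Aligning with the hook.

>>> arm_command(
  plan=[
    [[0.008, 0.007, 0.004, -1.6, 0.4, 0, 0.01], [0.008, 0.007, 0.004, -1.6, 0.3, 0, 0.01], [0.007, 0.005, 0.003, 0, 0, 0, 0.01], [0, 0, 0, 0, 0, 0, 0.01], [0, 0, 0, 0, 0, 0, 0.01]],
  ],
)

```text
t: 14.78
tool_pos: [0.5009, 0.1071, 0.2683]
tool_rot: [-2.225, 0.004, 2.218]
contact_force: [0.1, -0.6, -2.6]
opening: 0.0231
```

Run:
```python
from h import *
st(); get_image('wrist')
print(find(mark_of,'wrist','hook_seat',1),find(mark_of,'wrist','weight_56_bar',1))
to([.618,.110,.268],90)
```

```text
t 14.78 pos [0.5009 0.1071 0.2683] x [ 0.003 -0.001 -1.   ] y [-0.002 -1.     0.001] z [-1.     0.002 -0.003] F [ 0.1 -0.6 -2.6] op 0.0231 q [ 0.07 -0.24  1.83 -0.    1.55  1.64]
[(0.57, [0.5948, 0.1118, 0.2181], (304, 98))] [(0.69, [0.4982, 0.1064, 0.2472], (315, 290))]
tool shift [ 0.0011 -0.0026 -0.1168] turn [-0.  -0.2 -0.1] jaw -90.0
```

>>> arm_command(
  plan=[
    [[0, -0.001, -0.015, 0, 0, 0, 0.01], [0, -0.001, -0.018, 0, 0, 0, 0.01], [0, -0.001, -0.018, 0, 0, 0, 0.01], [0, 0, -0.018, 0, 0, 0, 0.01], [0, 0, -0.018, 0, 0, 0, 0.01], [0, 0, -0.018, 0, 0, 0, 0.01], [0, 0, -0.01, 0, 0, 0, 0.01], [0, 0, 0, 0, 0, 0, 0.01], [0, 0, 0, 0, 0, 0, 0.01]],
  ],
)

```text
t: 15.68
tool_pos: [0.6244, 0.1137, 0.2729]
tool_rot: [2.232, 0.001, -2.211]
contact_force: [0.2, -0.3, -3.2]
opening: 0.0231
```

Run:
```python
from h import *
st(); get_image('wrist')
print(find(mark_of,'wrist','hook_seat',1),find(mark_of,'wrist','weight_56_bar',1))
save('side','j.png',(170,170,310,310),4)
print(find(mark_of,'side','hook_seat',1),find(mark_of,'side','weight_56_bar',1))
to([.618,.110,.228],90)
```

```text
t 15.68 pos [0.6244 0.1137 0.2729] x [ 0.009  0.    -1.   ] y [ 0.001 -1.    -0.   ] z [-1.    -0.001 -0.009] F [ 0.2 -0.3 -3.2] op 0.0231 q [ 0.06  0.05  1.55 -0.    1.54  1.63]
[(0.6, [0.7412, -0.2594, 0.0007], (640, 104))] []
[(0.56, [0.5974, 0.1099, 0.2185], (233, 235))] [(0.7, [0.6187, 0.1104, 0.2536], (226, 220))]
tool shift [0.0451 0.0036 0.006 ] turn [ 0.  -0.6  0. ] jaw -90.0
```

View pics/j.png

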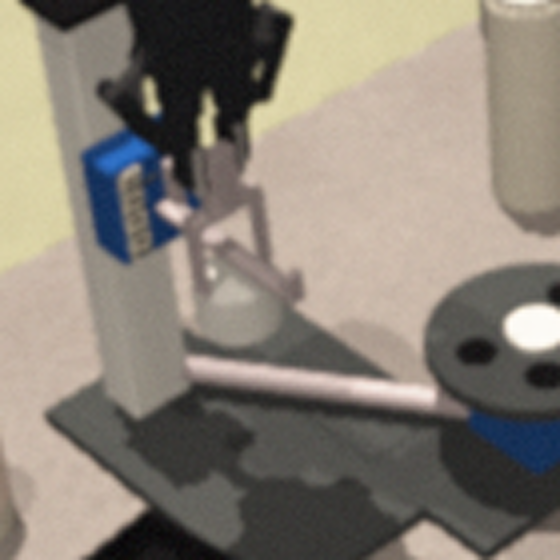

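The hook runs through the bail window (crop: bar around (215,215), hook tip (292,290)). Lowering gently.

>>> arm_command(
  plan=[
    [[0.006, 0.002, 0.001, 0, -0.3, 0, 0.01], [0.006, 0.0015, 0.001, 0, -0.3, 0, 0.01], [0.006, 0, 0, 0, 0, 0, 0.01], [0.006, 0, 0, 0, 0, 0, 0.01], [0.004, 0, 0, 0, 0, 0, 0.01], [0.003, 0, 0, 0, 0, 0, 0.01], [0.003, 0, 0, 0, 0, 0, 0.01], [0.003, 0, 0, 0, 0, 0, 0.01], [0.003, 0, 0, 0, 0, 0, 0.01], [0.002, 0, 0, 0, 0, 0, 0.01], [0, 0, 0, 0, 0, 0, 0.01], [0, 0, 0, 0, 0, 0, 0.01]],
  ],
)

```text
t: 16.98
tool_pos: [0.6205, 0.1096, 0.2287]
tool_rot: [2.221, 0.001, -2.221]
contact_force: [-0.9, -0.3, 0.3]
opening: 0.023
```

Run:
```python
from h import *
st(); to([.623,.110,.228],90)
```

```text
t 16.98 pos [0.6205 0.1096 0.2287] x [-0.  0. -1.] y [ 0.001 -1.    -0.   ] z [-1.    -0.001  0.   ] F [-0.9 -0.3  0.3] op 0.023 q [0.06 0.07 1.6  0.   1.47 1.63]
tool shift [ 0.0007 -0.0004 -0.0025] turn [0. 0. 0.] jaw -90.0
```

>>> arm_command(
  plan=[
    [[0, 0, 0, 0, 0, 0, 0.03], [0, 0, 0, 0, 0, 0, 0.035], [0, 0, 0, 0, 0, 0, 0.04], [0, 0, 0, 0, 0, 0, 0.045], [0, 0, 0, 0, 0, 0, 0.05], [0, 0, 0, 0, 0, 0, 0.05], [0, 0, 0, 0, 0, 0, 0.05], [0, 0, 0, 0, 0, 0, 0.05], [0, 0, 0, 0, 0, 0, 0.05], [0, 0, 0, 0, 0, 0, 0.05], [0, 0, 0, 0, 0, 0, 0.05], [0, 0, 0, 0, 0, 0, 0.05], [0, 0, 0, 0, 0, 0, 0.05], [0, 0, 0, 0, 0, 0, 0.05], [0, 0, 0, 0, 0, 0, 0.05], [0, 0, 0, 0, 0, 0, 0.05], [0, 0, 0, 0, 0, 0, 0.05], [0, 0, 0, 0, 0, 0, 0.05], [0, 0, 0, 0, 0, 0, 0.05], [0, 0, 0, 0, 0, 0, 0.05]],
  ],
)

```text
t: 18.65
tool_pos: [0.6223, 0.1098, 0.2315]
tool_rot: [2.228, 0.002, -2.215]
contact_force: [-0.3, -0.2, -0.3]
opening: 0.05
```

>>> arm_command(
  plan=[
    [[0, 0, 0, 0, 0, 0, 0.05], [0, 0, 0, 0, 0, 0, 0.05], [0, 0, 0, 0, 0, 0, 0.05], [0, 0, 0, 0, 0, 0, 0.05], [0, 0, 0, 0, 0, 0, 0.05], [0, 0, 0, 0, 0, 0, 0.05], [0, 0, 0, 0, 0, 0, 0.05], [0, 0, 0, 0, 0, 0, 0.05], [0, 0, 0, 0, 0, 0, 0.05], [0, 0, 0, 0, 0, 0, 0.05], [0, 0, 0, 0, 0, 0, 0.05], [0, 0, 0, 0, 0, 0, 0.05], [0, 0, 0, 0, 0, 0, 0.05], [0, 0, 0, 0, 0, 0, 0.05], [0, 0, 0, 0, 0, 0, 0.05], [0, 0, 0, 0, 0, 0, 0.05], [0, 0, 0, 0, 0, 0, 0.05], [0, 0, 0, 0, 0, 0, 0.05], [0, 0, 0, 0, 0, 0, 0.05], [0, 0, 0, 0, 0, 0, 0.05]],
  ],
)

```text
t: 20.32
tool_pos: [0.6223, 0.1098, 0.2315]
tool_rot: [2.228, 0.002, -2.215]
contact_force: [0.9, -0.1, -0.4]
opening: 0.0503
```

Run:
```python
from h import *
st(); save('side','k.png',(170,170,310,310),4)
for c in('scene','side'):
    get_image(c); print(find(mark_of,c,'hook_seat',1),find(mark_of,c,'weight_56_bar',1),find(mark_of,c,'weight_56',4))
for s in('scene','side'):
  get_image(s)
  r=cut_out(s,'tray')
  if r:
    cnt=max(cv2.findContours(r[0]['mask'].astype(np.uint8),0,1)[0],key=len)[:,0]
    C=rays(s,cnt,0.032)[:,:2].astype(np.float32);print('tray',cv2.minAreaRect(C),cv2.boxPoints(cv2.minAreaRect(C)).round(3).tolist())
  print(find(mark_of,s,'tray',1))
```

```text
t 20.32 pos [0.6223 0.1098 0.2315] x [ 0.006  0.001 -1.   ] y [ 0.001 -1.    -0.001] z [-1.    -0.001 -0.006] F [ 0.9 -0.1 -0.4] op 0.0503 q [0.06 0.06 1.6  0.   1.47 1.63]
[(0.57, [0.6047, 0.1105, 0.2077], (332, 305))] [(0.96, [0.615, 0.1083, 0.2067], (328, 308))] [(0.96, [0.4406, -0.3996, -0.0011], (234, 185)), (0.92, [0.5631, -0.4111, 0.0004], (199, 208)), (0.9, [0.613, 0.1058, 0.1204], (326, 323)), (0.77, [0.238, -0.2525, -0.0004], (319, 172))]
[(0.56, [0.599, 0.109, 0.2046], (233, 238))] [(0.84, [0.613, 0.1083, 0.2076], (230, 235))] [(0.93, [0.6091, 0.1111, 0.11], (234, 264)), (0.69, [0.2385, -0.2525, 0.0026], (425, 294)), (0.58, [0.4491, -0.2428, -0.0033], (365, 261)), (0.44, [0.5171, -0.0585, 0.1001], (304, 253))]
[(0.87, [0.4939, 0.2993, -0.0041], (421, 360))]
tray ((0.47781604528427124, 0.3069794178009033), (0.281856507062912, 0.27664923667907715), 8.124594688415527) [[0.3190000057220459, 0.42399999499320984], [0.3580000102519989, 0.15000000596046448], [0.6370000243186951, 0.1899999976158142], [0.5979999899864197, 0.46399998664855957]]
[(0.73, [0.4911, 0.3044, -0.004], (207, 358))]
```

View pics/k.png

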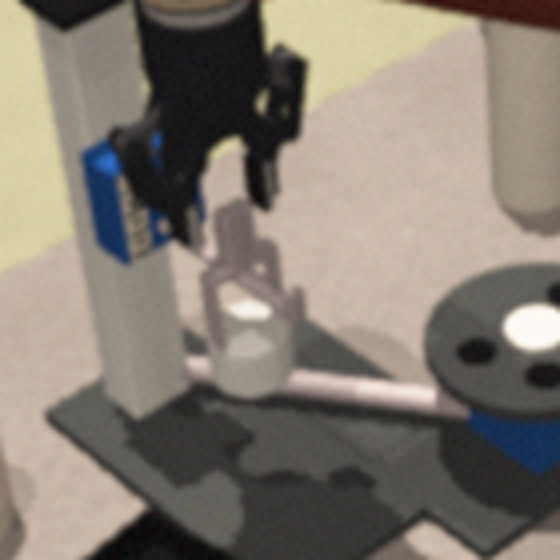

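Weight 56 hangs free on the hook (crop: bar at (245,270), gripper open above it), bar at about 0.206 m, inside the window. A little more stillness, then regrip and lift.

>>> arm_command(
  plan=[
    [[0, 0, 0, 0, 0, 0, 0.05], [0, 0, 0, 0, 0, 0, 0.05], [0, 0, 0, 0, 0, 0, 0.05], [0, 0, 0, 0, 0, 0, 0.05], [0, 0, 0, 0, 0, 0, 0.01], [0, 0, 0, 0, 0, 0, 0.01], [0, 0, 0, 0, 0, 0, 0.01], [0, 0, 0, 0, 0, 0, 0.01], [0, 0, 0, 0, 0, 0, 0.01], [0, 0, 0, 0, 0, 0, 0.01], [-0.006, 0, 0, 0, 0, 0, 0.01], [-0.008, 0, 0, 0, 0, 0, 0.01], [-0.008, 0, 0, 0, 0, 0, 0.01], [-0.008, 0, 0, 0, 0, 0, 0.01], [-0.008, 0, 0, 0, 0, 0, 0.01], [-0.006, 0, 0, 0, 0, 0, 0.01], [0, 0, 0, 0, 0, 0, 0.01]],
  ],
)

```text
t: 22.48
tool_pos: [0.621, 0.1098, 0.2778]
tool_rot: [2.224, 0.001, -2.219]
contact_force: [0.4, 0.2, -2.5]
opening: 0.023
```

Run:
```python
from h import *
st(); get_image('side'); print(find(mark_of,'side','weight_56_bar',1),find(mark_of,'side','hook_seat',1));to([.5,.110,.275],90)
```

```text
t 22.48 pos [0.621  0.1098 0.2778] x [ 0.002  0.    -1.   ] y [ 0.001 -1.    -0.   ] z [-1.    -0.001 -0.002] F [ 0.4  0.2 -2.5] op 0.023 q [0.06 0.04 1.55 0.   1.55 1.63]
[(0.89, [0.6143, 0.1082, 0.2519], (228, 221))] [(0.86, [0.6001, 0.1121, 0.2174], (231, 235))]
tool shift [ 0.0006 -0.0004  0.1203] turn [0.  0.1 0. ] jaw -90.0
```

>>> arm_command(
  plan=[
    [[0, 0, 0.02, 0, 0, 0, 0.01], [0, 0, 0.028, 0, 0, 0, 0.01], [0, 0, 0.028, 0, 0, 0, 0.01], [0, 0, 0.028, 0, 0, 0, 0.01], [0, -0.01, 0.02, 0, 0, 0, 0.01], [0, -0.03, 0, 0, 0, 0, 0.01], [0, -0.03, 0, 0, 0, 0, 0.01], [0, -0.03, 0, 0, 0, 0, 0.01], [0, -0.03, -0.01, 0, 0, 0, 0.01], [0, -0.03, -0.014, 0, 0, 0, 0.01], [0.01, -0.03, -0.014, 0, 0, 0, 0.01], [0.02, -0.03, -0.014, 0, 0, 0, 0.01], [0.02, -0.028, -0.01, 0, 0, 0, 0.01], [0.02, -0.02, 0, 0, 0, 0, 0.01], [0, 0, 0, 0, 0, 0, 0.01]],
  ],
)

```text
t: 23.88
tool_pos: [0.5501, 0.3869, 0.191]
tool_rot: [-2.207, 0.008, 2.234]
contact_force: [-1.7, -1.0, -4.6]
opening: 0.0229
```

Run:
```python
from h import *
st(); save('wrist','l.png'); to([.557,.383,.124],90)
r=cut_out('wrist','tray'); print(find(mark_of,'wrist','tray',1))
get_image('scene');print(find(mark_of,'scene','weight_56',4))
```

```text
t 23.88 pos [0.5501 0.3869 0.191 ] x [-0.012 -0.003 -1.   ] y [-0.005 -1.     0.003] z [-1.     0.005  0.012] F [-1.7 -1.  -4.6] op 0.0229 q [0.5  0.2  1.53 0.   1.43 2.08]
tool shift [ 0.0687  0.0023 -0.0068] turn [-0.3  0.6 -0.2] jaw -90.3
[(0.91, [0.4961, 0.3025, 0.0038], (391, 268))]
[(0.89, [0.5615, -0.4091, -0.0004], (200, 209)), (0.88, [0.5426, 0.3795, 0.0813], (446, 390)), (0.8, [0.2365, -0.2532, -0.001], (319, 172)), (0.59, [0.442, -0.3978, -0.0056], (234, 187))]
```

View pics/l.png

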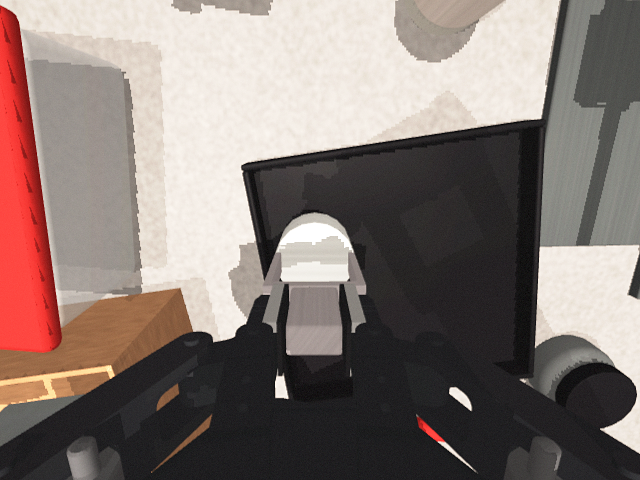

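Run:
```python
from h import *
P=rays('wrist',[(245,163),(543,121),(533,374)],0.032)[:,:2]; print(P, np.linalg.norm(P[0]-P[1]),np.linalg.norm(P[2]-P[1]),(P[0]+P[2])/2)
d=P[0]-P[1]; a=np.arctan2(-d[0],d[1]); print('yaw',np.degrees(a)); c=P[:2].mean(0)-0.131*np.array([np.cos(a),np.sin(a)]); print('c',c)
Rm=np.array([[np.cos(a),-np.sin(a)],[np.sin(a),np.cos(a)]])
for n,v in {'56':(.075,.075),'80':(.065,-.065),'92':(-.065,-.01)}.items(): print(n,c+Rm@np.array(v))
```

```text
[[0.60807224 0.44432284]
 [0.64132875 0.18509021]
 [0.38480489 0.14963996]] 0.2613571345210486 0.25896179959184257 [0.49643856 0.2969814 ]
yaw 7.310447627610071
c [0.49476536 0.29803737]
56 [0.5596123  0.38197112]
80 [0.56750795 0.24183669]
92 [0.43156618 0.2798477 ]
```

Picture: tray corners (245,163), (543,121), (533,374); the weight is above the tray's far-left corner with wall clearance. Lowering it.

>>> arm_command(
  plan=[
    [[0.01, 0.002, -0.009, 0, 0.4, 0, 0.01], [0.015, 0.001, -0.007, 0, 0.3, 0, 0.01], [0.015, 0, 0, 0, 0, 0, 0.01], [0.012, 0, 0, 0, 0, 0, 0.01], [0.008, 0, 0, 0, 0, 0, 0.01], [0.004, 0, 0, 0, 0, 0, 0.01], [0, 0, 0, 0, 0, 0, 0.01], [0, 0, 0, 0, 0, 0, 0.01]],
  ],
)

```text
t: 24.8
tool_pos: [0.5785, 0.3756, 0.1411]
tool_rot: [-2.242, 0.011, 2.178]
contact_force: [0.2, 1.1, -3.1]
opening: 0.0234
```

Run:
```python
from h import *
st(); to([.566,.383,.123],90)
```

```text
t 24.8 pos [0.5785 0.3756 0.1411] x [ 0.029  0.006 -1.   ] y [-0.016 -1.    -0.006] z [-0.999  0.016 -0.028] F [ 0.2  1.1 -3.1] op 0.0234 q [ 0.47  0.25  1.55 -0.01  1.32  2.06]
tool shift [ 0.0178 -0.007   0.0131] turn [-0.9 -1.6  0.4] jaw -90.9
```

>>> arm_command(
  plan=[
    [[0.004, -0.004, 0.007, -0.5, -0.8, 0.2, 0.01], [0.004, -0.003, 0.006, -0.4, -0.8, 0.2, 0.01], [0.004, 0, 0, 0, 0, 0, 0.01], [0, 0, 0, 0, 0, 0, 0.01]],
  ],
)

```text
t: 25.13
tool_pos: [0.5653, 0.3845, 0.1303]
tool_rot: [2.222, 0.003, -2.22]
contact_force: [-0.9, 0.8, -3.6]
opening: 0.0229
```

Run:
```python
from h import *
st(); to([.566,.383,.123],90)
```

```text
t 25.13 pos [0.5653 0.3845 0.1303] x [ 0.001  0.001 -1.   ] y [ 0.002 -1.    -0.001] z [-1.    -0.002 -0.001] F [-0.9  0.8 -3.6] op 0.0229 q [ 0.49  0.26  1.55 -0.    1.33  2.06]
tool shift [ 0.0073  0.0015 -0.0007] turn [ 0.1 -0.1  0. ] jaw -89.9
```

>>> arm_command(
  plan=[
    [[0.004, 0, 0, 0, 0, 0, 0.01], [0.003, 0, 0, 0, 0, 0, 0.01], [0.002, 0, 0, 0, 0, 0, 0.01], [0, 0, 0, 0, 0, 0, 0.01], [0, 0, 0, 0, 0, 0, 0.03], [0, 0, 0, 0, 0, 0, 0.04], [0, 0, 0, 0, 0, 0, 0.05], [0, 0, 0, 0, 0, 0, 0.05], [-0.02, 0, 0, 0, 0, 0, 0.05], [-0.03, 0, 0, 0, 0, 0, 0.06], [-0.035, 0, 0, 0, 0, 0, 0.07], [-0.035, 0, 0, 0, 0, 0, 0.085], [-0.035, 0, 0, 0, 0, 0, 0.085], [-0.02, 0.01, 0, 0, 0, 0, 0.085], [0, 0, 0, 0, 0, 0, 0.085]],
  ],
)

```text
t: 26.38
tool_pos: [0.5652, 0.3746, 0.3051]
tool_rot: [2.224, 0.004, -2.217]
contact_force: [0.8, 0.2, 1.9]
opening: 0.0855
```

Run:
```python
from h import *
st(); get_image('scene')
print(find(mark_of,'scene','weight_56',6)); print(find(mark_of,'scene','weight_56_bar',6))
get_image('wrist'); print(find(mark_of,'wrist','weight_56',3),find(mark_of,'wrist','weight_56_bar',3))
to([.36,-.398,.32],90)
```

```text
t 26.38 pos [0.5652 0.3746 0.3051] x [ 0.003  0.001 -1.   ] y [ 0.003 -1.    -0.001] z [-1.    -0.003 -0.003] F [0.8 0.2 1.9] op 0.0855 q [ 0.48  0.14  1.4  -0.    1.6   2.04]
[(0.92, [0.4419, -0.399, -0.0058], (234, 187)), (0.86, [0.5618, -0.4117, 0.0008], (199, 208)), (0.81, [0.2398, -0.2537, -0.0003], (318, 172)), (0.75, [0.4504, -0.2412, -0.0009], (270, 218)), (0.61, [0.5548, 0.3836, 0.0099], (437, 403)), (0.47, [0.4942, 0.2998, -0.0038], (421, 360))]
[(0.69, [0.5573, 0.3821, 0.0968], (445, 394))]
[(0.61, [0.5585, 0.3832, 0.0017], (305, 201))] [(0.9, [0.5557, 0.3852, 0.0948], (301, 219))]
tool shift [-0.0193  0.7717  0.2052] turn [ 0.2  0.6 -0.3] jaw -89.8
```

>>> arm_command(
  plan=[
    [[0, 0.025, 0.006, 0, 0, 0, 0.085], [0, 0.038, 0.008, 0, 0, 0, 0.085], [0, 0.038, 0.008, 0, 0, 0, 0.085], [0, 0.038, 0.008, 0, 0, 0, 0.085], [0, 0.038, 0.008, 0, 0, 0, 0.085], [0, 0.038, 0.008, 0, 0, 0, 0.085], [0, 0.038, 0.008, 0, 0, 0, 0.085], [0, 0.038, 0.008, 0, 0, 0, 0.085], [0, 0.038, 0.008, 0, 0, 0, 0.085], [0, 0.038, 0.008, 0, 0, 0, 0.085], [0, 0.038, 0.008, 0, 0, 0, 0.085], [0, 0.038, 0.008, 0, 0, 0, 0.085], [0, 0.038, 0.008, 0, 0, 0, 0.085], [0, 0.038, 0.008, 0, 0, 0, 0.085], [0, 0.038, 0.008, 0, 0, 0, 0.085], [0, 0.038, 0.008, 0, 0, 0, 0.085], [0, 0.038, 0.008, 0, 0, 0, 0.085], [0, 0.038, 0.008, 0, 0, 0, 0.085], [0, 0.038, 0.008, 0, 0, 0, 0.085], [0, 0.038, 0.008, 0, 0, 0, 0.085]],
  ],
)

```text
t: 28.35
tool_pos: [0.3912, -0.3947, 0.2601]
tool_rot: [2.137, 0.033, -2.288]
contact_force: [1.7, 0.1, 0.3]
opening: 0.0851
```

Run:
```python
from h import *
st(); save('wrist','m.png')
print(find(mark_of,'wrist','weight_80',6)); print(find(mark_of,'wrist','weight_80_bar',6)); to([.40,-.398,.32],90)
```

```text
t 28.35 pos [ 0.3912 -0.3947  0.2601] x [-0.068  0.007 -0.998] y [ 0.022 -1.    -0.008] z [-0.997 -0.023  0.068] F [1.7 0.1 0.3] op 0.0851 q [-0.9  -0.09  1.71 -0.05  1.57  0.65]
[(0.9, [0.436, -0.4045, 0.0005], (322, 150)), (0.89, [0.5618, -0.4159, -0.0009], (337, 21)), (0.61, [0.2395, -0.263, -0.0008], (212, 300))]
[(0.56, [0.4404, -0.4036, 0.0898], (326, 155))]
tool shift [-0.0611  0.0027 -0.0048] turn [1.1 4.  0.5] jaw -88.9
```

Run:
```python
from h import *
print(pix('wrist',[.455,-.24,.05]),pix('wrist',[.44,-.398,.05]))
im=cv2.imread('pics/m.png'); e=cv2.imread('pics/e.png')
r=lambda a,s:cv2.resize(a,None,fx=s,fy=s,interpolation=cv2.INTER_CUBIC)
cv2.imwrite('pics/n.png',np.hstack([r(im[90:220,255:385],3),r(im[80:210,90:220],3)]))
```

```text
(158, 132) (319, 151)
```

View pics/n.png

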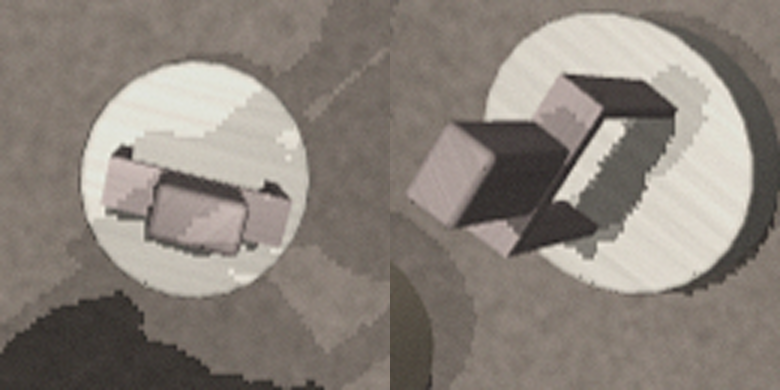

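Left crop: weight 80, bar from (108,183) to (284,221), nearly along world y. Right crop: weight 92, bar from (585,89) to (490,243).

Run:
```python
from h import *
for q in ([(291,151),(349.7,163.7)],[(155,109.7),(123.3,161)]):
    a=rays('wrist',q,0.096); d=a[0]-a[1]; print(a.mean(0),np.linalg.norm(d),np.degrees(np.arctan2(d[1],d[0]))%180)
to([.44,-.400,.17],90); st()
```

```text
[ 0.4389767  -0.39894116  0.096     ] 0.051960799653237834 79.23129490491775
[ 0.45364611 -0.24381451  0.096     ] 0.054170605689342226 141.5065235061143
tool shift [ 0.0857  0.0069 -0.055 ] turn [1.1 4.  0.5] jaw -88.9
t 28.5 pos [ 0.391  -0.3949  0.2594] x [-0.069  0.008 -0.998] y [ 0.018 -1.    -0.01 ] z [-0.997 -0.019  0.069] F [-0.3 -0.   0.7] op 0.0851 q [-0.9  -0.09  1.71 -0.05  1.57  0.65]
```

>>> arm_command(
  plan=[
    [[0.01, 0.002, -0.015, 3, 2, 0.2, 0.085], [0.02, 0.002, -0.015, 3, 2, 0.2, 0.085], [0.02, 0.002, -0.012, 3, 0, 0, 0.085], [0.02, 0, -0.008, 2.9, 0, 0, 0.085], [0.015, 0, 0, 0, 0, 0, 0.085], [0, 0, 0, 0, 0, 0, 0.085]],
  ],
)

```text
t: 29.0
tool_pos: [0.4419, -0.3963, 0.1642]
tool_rot: [-2.114, 0.2, 2.117]
contact_force: [0.1, 0.1, -0.8]
opening: 0.0851
```

Run:
```python
from h import *
st(); get_image('wrist'); print(find(mark_of,'wrist','weight_80_bar',2)); to([.439,-.400,.106],79.2)
```

```text
t 29.0 pos [ 0.4419 -0.3963  0.1642] x [-0.     0.007 -1.   ] y [-0.194 -0.981 -0.007] z [-0.981  0.194  0.002] F [ 0.1  0.1 -0.8] op 0.0851 q [-0.86  0.03  1.75  0.    1.37  0.91]
[(0.69, [0.441, -0.3987, 0.0909], (315, 254))]
tool shift [0.0616 0.0032 0.0033] turn [-0.4 -0.1  0.2] jaw -101.2
```

>>> arm_command(
  plan=[
    [[0.02, 0.003, 0.003, -0.4, 0, 0.2, 0.085], [0.02, 0, 0, 0, 0, 0, 0.085], [0.015, 0, 0, 0, 0, 0, 0.085], [0.005, 0, 0, 0, 0, 0, 0.085], [0, 0, 0, 0, 0, 0, 0.01], [0, 0, 0, 0, 0, 0, 0.01], [0, 0, 0, 0, 0, 0, 0.01], [0, 0, 0, 0, 0, 0, 0.01], [0, 0, 0, 0, 0, 0, 0.01], [0, 0, 0, 0, 0, 0, 0.01], [0, 0, 0, 0, 0, 0, 0.01]],
  ],
)

```text
t: 30.02
tool_pos: [0.4453, -0.4026, 0.1208]
tool_rot: [-2.15, 0.211, 2.112]
contact_force: [0.3, 1.2, -2.1]
opening: 0.0227
```

Run:
```python
from h import *
st(); to([.439,-.400,.30],90)
```

```text
t 30.02 pos [ 0.4453 -0.4026  0.1208] x [ 0.016 -0.016 -1.   ] y [-0.183 -0.983  0.012] z [-0.983  0.182 -0.019] F [ 0.3  1.2 -2.1] op 0.0227 q [-0.86  0.07  1.78  0.    1.26  0.89]
tool shift [-0.1793  0.0008  0.0033] turn [-10.5  -1.   -0.8] jaw -100.5
```

>>> arm_command(
  plan=[
    [[0, 0, 0, 0, 0, 0, 0.04], [0, 0, 0, 0, 0, 0, 0.04], [0, 0, 0, 0, 0, 0, 0.04], [0.006, 0, 0, 0, -0.5, -0.5, 0.04], [0.007, 0, 0, 0, -0.5, -0.3, 0.04], [0.005, 0, 0, 0, 0, 0, 0.04], [0, 0, 0, 0, 0, 0, 0.04], [0, 0, 0, 0, 0, 0, 0.01], [0, 0, 0, 0, 0, 0, 0.01], [0, 0, 0, 0, 0, 0, 0.01], [0, 0, 0, 0, 0, 0, 0.01], [0, 0, 0, 0, 0, 0, 0.01]],
  ],
  squeeze=50,
)

```text
t: 31.02
tool_pos: [0.4462, -0.4035, 0.1019]
tool_rot: [-2.126, 0.193, 2.123]
contact_force: [0.8, -0.4, -0.0]
opening: 0.0231
```

Run:
```python
from h import *
st(); to([.439,-.400,.30],90)
```

```text
t 31.02 pos [ 0.4462 -0.4035  0.1019] x [ 0.001  0.002 -1.   ] y [-0.182 -0.983 -0.002] z [-0.983  0.182 -0.001] F [ 0.8 -0.4 -0. ] op 0.0231 q [-0.86  0.11  1.78  0.    1.26  0.89]
tool shift [-0.1981 -0.0025  0.0076] turn [-10.5  -0.1   0.1] jaw -100.5
```

>>> arm_command(
  plan=[
    [[-0.015, 0, 0, 0, 0, 0, 0.01], [-0.03, 0, 0, 0, 0, 0, 0.01], [-0.03, 0, 0, 0, 0, 0, 0.01], [-0.03, 0, 0, -3.5, 0, 0, 0.01], [-0.03, 0, 0, -3.5, 0, 0, 0.01], [-0.03, 0, 0, -3.5, 0, 0, 0.01], [-0.03, 0, 0, 0, 0, 0, 0.01], [0, -0.02, -0.003, 0, 0, 0, 0.01], [0, -0.03, -0.004, 0, 0, 0, 0.01], [0, -0.03, -0.004, 0, 0, 0, 0.01], [0, -0.03, -0.004, 0, 0, 0, 0.01], [0, -0.03, -0.004, 0, 0, 0, 0.01], [0, -0.03, -0.004, 0, 0, 0, 0.01], [0, -0.03, -0.004, 0, 0, 0, 0.01], [0, -0.03, -0.004, 0, 0, 0, 0.01], [0, 0, 0, 0, 0, 0, 0.01]],
  ],
)

```text
t: 32.35
tool_pos: [0.4663, -0.1604, 0.2826]
tool_rot: [-2.175, -0.032, 2.24]
contact_force: [-0.0, -1.3, -4.8]
opening: 0.0233
```

Run:
```python
from h import *
st(); to([.50,.110,.30],90)
```

```text
t 32.35 pos [ 0.4663 -0.1604  0.2826] x [-0.029  0.028 -0.999] y [ 0.001 -1.    -0.028] z [-1.    -0.001  0.029] F [-0.  -1.3 -4.8] op 0.0233 q [-0.49 -0.27  1.83  0.01  1.62  1.08]
tool shift [-0.0108 -0.2707 -0.0336] turn [0.1 1.7 1.6] jaw -90.0
```

>>> arm_command(
  plan=[
    [[-0.006, -0.02, -0.003, 0, 0.9, 0.8, 0.01], [-0.004, -0.03, -0.004, 0, 0.8, 0.8, 0.01], [-0.002, -0.03, -0.004, 0, 0, 0, 0.01], [-0.001, -0.03, -0.004, 0, 0, 0, 0.01], [-0.001, -0.03, -0.004, 0, 0, 0, 0.01], [-0.001, -0.03, -0.004, 0, 0, 0, 0.01], [-0.001, -0.03, -0.004, 0, 0, 0, 0.01], [0, -0.03, -0.004, 0, 0, 0, 0.01], [0, -0.03, -0.003, 0, 0, 0, 0.01], [0, -0.01, 0, 0, 0, 0, 0.01], [0, 0, 0, 0, 0, 0, 0.01], [0, 0, 0, 0, 0, 0, 0.01]],
  ],
)

```text
t: 33.35
tool_pos: [0.4939, 0.1197, 0.2804]
tool_rot: [2.193, -0.004, -2.245]
contact_force: [0.4, -0.3, -5.7]
opening: 0.0232
```

Run:
```python
from h import *
st(); get_image('wrist'); print(find(mark_of,'wrist','hook_seat',1),find(mark_of,'wrist','weight_80_bar',1)); 
get_image('scene'); print(find(mark_of,'scene','weight_80_bar',3),find(mark_of,'scene','hook_seat',1))
to([.50,.109,.257],90)
```

```text
t 33.35 pos [0.4939 0.1197 0.2804] x [-0.023 -0.004 -1.   ] y [ 0.    -1.     0.004] z [-1.    -0.     0.023] F [ 0.4 -0.3 -5.7] op 0.0232 q [ 0.09 -0.24  1.8  -0.    1.6   1.66]
[(0.94, [0.5945, 0.1129, 0.2223], (323, 83))] [(0.69, [0.4867, 0.1196, 0.2716], (311, 308))]
[(0.73, [0.4863, 0.1191, 0.2668], (375, 255)), (0.73, [0.4528, -0.243, 0.0906], (267, 199)), (0.44, [0.5239, -0.0613, 0.1064], (298, 254))] [(0.71, [0.6022, 0.1066, 0.2206], (331, 300))]
tool shift [ 0.0247  0.0098 -0.006 ] turn [-0.1  1.2 -0.2] jaw -90.1
```

>>> arm_command(
  plan=[
    [[0.008, 0.004, -0.002, 0, 0.6, 0, 0.01], [0.008, 0.004, -0.002, 0, 0.6, 0, 0.01], [0.005, 0.002, -0.002, 0, 0, 0, 0.01], [0, 0, 0, 0, 0, 0, 0.01], [0, 0, 0, 0, 0, 0, 0.01]],
  ],
)

```text
t: 34.07
tool_pos: [0.5009, 0.1052, 0.2585]
tool_rot: [-2.223, 0.012, 2.217]
contact_force: [-0.4, -0.3, -5.7]
opening: 0.0232
```

Run:
```python
from h import *
st(); to([.621,.110,.258],90)
```

```text
t 34.07 pos [0.5009 0.1052 0.2585] x [ 0.003 -0.004 -1.   ] y [-0.006 -1.     0.004] z [-1.     0.006 -0.003] F [-0.4 -0.3 -5.7] op 0.0232 q [ 0.06 -0.24  1.84 -0.    1.54  1.64]
tool shift [ 0.0008 -0.0056 -0.12  ] turn [-0.4 -0.2 -0.2] jaw -90.4
```

>>> arm_command(
  plan=[
    [[0, -0.002, -0.015, -0.4, 0, 0, 0.01], [0, -0.001, -0.018, 0, 0, 0, 0.01], [0, -0.001, -0.018, 0, 0, 0, 0.01], [0, 0, -0.018, 0, 0, 0, 0.01], [0, 0, -0.018, 0, 0, 0, 0.01], [0, 0, -0.018, 0, 0, 0, 0.01], [0, 0, -0.01, 0, 0, 0, 0.01], [0, 0, 0, 0, 0, 0, 0.01], [0, 0, 0, 0, 0, 0, 0.01]],
  ],
)

```text
t: 34.82
tool_pos: [0.6205, 0.1094, 0.2563]
tool_rot: [2.218, -0.003, -2.22]
contact_force: [-0.5, -0.6, -5.4]
opening: 0.0231
```

Run:
```python
from h import *
st(); get_image('side')
print(find(mark_of,'side','hook_seat',1),find(mark_of,'side','weight_80_bar',1))
to([.622,.110,.204],90)
```

```text
t 34.82 pos [0.6205 0.1094 0.2563] x [-0.001 -0.004 -1.   ] y [ 0.001 -1.     0.004] z [-1.    -0.001  0.001] F [-0.5 -0.6 -5.4] op 0.0231 q [ 0.06  0.05  1.57 -0.    1.52  1.63]
[] [(0.73, [0.6107, 0.1077, 0.2426], (229, 224))]
tool shift [ 0.0526 -0.0007 -0.0022] turn [ 0.1  0.  -0.2] jaw -89.9
```

>>> arm_command(
  plan=[
    [[0.005, 0, 0, 0, 0, 0, 0.01], [0.006, 0, 0, 0, 0, 0, 0.01], [0.006, 0, 0, 0, 0, 0, 0.01], [0.005, 0, 0, 0, 0, 0, 0.01], [0.004, 0, 0, 0, 0, 0, 0.01], [0.004, 0, 0, 0, 0, 0, 0.01], [0.004, 0, 0, 0, 0, 0, 0.01], [0.004, 0, 0, 0, 0, 0, 0.01], [0.004, 0, 0, 0, 0, 0, 0.01], [0.003, 0, 0, 0, 0, 0, 0.01], [0.003, 0, 0, 0, 0, 0, 0.01], [0.002, 0, 0, 0, 0, 0, 0.01], [0, 0, 0, 0, 0, 0, 0.01], [0, 0, 0, 0, 0, 0, 0.01]],
  ],
)

```text
t: 36.13
tool_pos: [0.6183, 0.1097, 0.2064]
tool_rot: [2.221, -0.001, -2.216]
contact_force: [-3.0, 0.1, -0.4]
opening: 0.0232
```

Run:
```python
from h import *
st(); get_image('side')
print(find(mark_of,'side','hook_seat',1),find(mark_of,'side','weight_80_bar',1))
to([.622,.110,.204],90)
```

```text
t 36.13 pos [0.6183 0.1097 0.2064] x [ 0.002 -0.003 -1.   ] y [ 0.002 -1.     0.003] z [-1.    -0.002 -0.002] F [-3.   0.1 -0.4] op 0.0232 q [ 0.06  0.07  1.63 -0.    1.43  1.63]
[(0.47, [0.6, 0.1071, 0.1929], (234, 241))] [(0.74, [0.4924, 0.304, -0.0043], (207, 358))]
tool shift [ 0.0024 -0.0003 -0.0037] turn [ 0.1 -0.1 -0.2] jaw -89.9
```

>>> arm_command(
  plan=[
    [[0, 0, 0, 0, 0, 0, 0.026], [0, 0, 0, 0, 0, 0, 0.03], [0, 0, 0, 0, 0, 0, 0.04], [0, 0, 0, 0, 0, 0, 0.045], [-0.003, 0, 0, 0, 0, 0, 0.05], [0, 0, 0, 0, 0, 0, 0.05], [0, 0, 0, 0, 0, 0, 0.05], [0, 0, 0, 0, 0, 0, 0.05], [0, 0, 0, 0, 0, 0, 0.05], [0, 0, 0, 0, 0, 0, 0.05], [0, 0, 0, 0, 0, 0, 0.05], [0, 0, 0, 0, 0, 0, 0.05], [0, 0, 0, 0, 0, 0, 0.05], [0, 0, 0, 0, 0, 0, 0.05], [0, 0, 0, 0, 0, 0, 0.05], [0, 0, 0, 0, 0, 0, 0.05], [0, 0, 0, 0, 0, 0, 0.05], [0, 0, 0, 0, 0, 0, 0.05], [0, 0, 0, 0, 0, 0, 0.05], [0, 0, 0, 0, 0, 0, 0.05]],
  ],
)

```text
t: 37.95
tool_pos: [0.6214, 0.1098, 0.2124]
tool_rot: [2.233, -0.001, -2.206]
contact_force: [0.8, 0.3, -0.6]
opening: 0.0498
```

>>> arm_command(
  plan=[
    [[0, 0, 0, 0, 0, 0, 0.05], [0, 0, 0, 0, 0, 0, 0.05], [0, 0, 0, 0, 0, 0, 0.05], [0, 0, 0, 0, 0, 0, 0.05], [0, 0, 0, 0, 0, 0, 0.05], [0, 0, 0, 0, 0, 0, 0.05], [0, 0, 0, 0, 0, 0, 0.05], [0, 0, 0, 0, 0, 0, 0.05], [0, 0, 0, 0, 0, 0, 0.05], [0, 0, 0, 0, 0, 0, 0.05], [0, 0, 0, 0, 0, 0, 0.05], [0, 0, 0, 0, 0, 0, 0.05], [0, 0, 0, 0, 0, 0, 0.05], [0, 0, 0, 0, 0, 0, 0.05], [0, 0, 0, 0, 0, 0, 0.05], [0, 0, 0, 0, 0, 0, 0.05], [0, 0, 0, 0, 0, 0, 0.05], [0, 0, 0, 0, 0, 0, 0.05], [0, 0, 0, 0, 0, 0, 0.05], [0, 0, 0, 0, 0, 0, 0.05]],
  ],
)

```text
t: 39.62
tool_pos: [0.6215, 0.1098, 0.2125]
tool_rot: [2.233, -0.001, -2.205]
contact_force: [0.5, -0.8, -0.1]
opening: 0.0499
```

Run:
```python
from h import *
st(); save('side','o.png',(170,170,310,310),4)
for c in('scene','side'):
    get_image(c); print(find(mark_of,c,'hook_seat',1),find(mark_of,c,'weight_80_bar',2),find(mark_of,c,'weight_80',6))
```

```text
t 39.62 pos [0.6215 0.1098 0.2125] x [ 0.012 -0.003 -1.   ] y [ 0.002 -1.     0.003] z [-1.    -0.002 -0.012] F [ 0.5 -0.8 -0.1] op 0.0499 q [ 0.06  0.07  1.63 -0.    1.43  1.63]
[(0.64, [0.6058, 0.1073, 0.1919], (330, 307))] [(0.85, [0.6083, 0.1096, 0.1907], (330, 309))] [(0.92, [0.452, -0.2393, -0.0021], (270, 219)), (0.88, [0.5642, -0.4112, -0.0004], (198, 209)), (0.83, [0.2391, -0.2523, -0.0003], (319, 172)), (0.81, [0.5577, 0.3826, 0.0085], (436, 404)), (0.68, [0.6132, 0.1116, 0.0987], (328, 328))]
[(0.44, [0.6004, 0.1107, 0.1918], (233, 242))] [(0.71, [0.6125, 0.1075, 0.1938], (231, 239)), (0.27, [0.4514, -0.2419, 0.0914], (366, 236))] [(0.91, [0.5531, 0.3862, 0.0023], (165, 361)), (0.86, [0.451, -0.2437, -0.0015], (365, 260)), (0.82, [0.611, 0.1145, 0.1018], (232, 267)), (0.5, [0.2374, -0.2531, 0.0003], (425, 294)), (0.44, [0.5601, -0.4145, 0.0021], (375, 218))]
```

View pics/o.png

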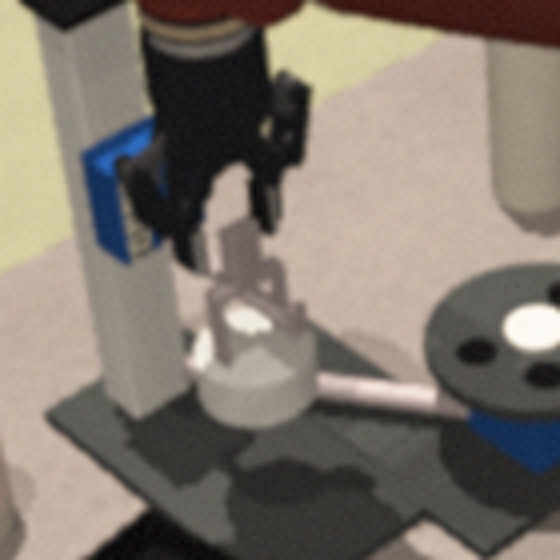

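Weight 80 hangs free (crop: bar (255,290), body (255,380)), bar ≈0.192 m, in its window. Regripping and lifting off.

>>> arm_command(
  plan=[
    [[0, 0, 0, 0, 0, 0, 0.05], [0, 0, 0, 0, 0, 0, 0.05], [0, 0, 0, 0, 0, 0, 0.05], [0, 0, 0, 0, 0, 0, 0.01], [0, 0, 0, 0, 0, 0, 0.01], [0, 0, 0, 0, 0, 0, 0.01], [0, 0, 0, 0, 0, 0, 0.01], [0, 0, 0, 0, 0, 0, 0.01], [0, 0, 0, 0, 0, 0, 0.01], [-0.005, 0, 0, 0, 0, 0, 0.01], [-0.008, 0, 0, 0, -0.4, 0, 0.01], [-0.008, 0, 0, 0, -0.3, 0, 0.01], [-0.008, 0, 0, 0, 0, 0, 0.01], [-0.008, 0, 0, 0, 0, 0, 0.01], [-0.008, 0, 0, 0, 0, 0, 0.01], [-0.008, 0, 0, 0, 0, 0, 0.01], [-0.005, 0, 0, 0, 0, 0, 0.01], [0, 0, 0, 0, 0, 0, 0.01]],
  ],
)

```text
t: 41.57
tool_pos: [0.6192, 0.1098, 0.2715]
tool_rot: [2.209, -0.002, -2.229]
contact_force: [0.9, -0.5, -5.4]
opening: 0.023
```

Run:
```python
from h import *
st(); get_image('side'); print(find(mark_of,'side','weight_80_bar',1),find(mark_of,'side','hook_seat',1));to([.5,.110,.268],90)
```

```text
t 41.57 pos [0.6192 0.1098 0.2715] x [-0.009 -0.003 -1.   ] y [ 0.002 -1.     0.003] z [-1.    -0.002  0.009] F [ 0.9 -0.5 -5.4] op 0.023 q [ 0.06  0.05  1.55 -0.    1.55  1.63]
[(0.82, [0.6052, 0.1086, 0.2513], (230, 223))] [(0.57, [0.5977, 0.1103, 0.2187], (232, 235))]
tool shift [ 0.0029 -0.0004  0.1186] turn [ 0.1  0.7 -0.2] jaw -89.9
```

>>> arm_command(
  plan=[
    [[0, 0, 0.02, 0, 0, 0, 0.01], [0, 0, 0.028, 0, 0, 0, 0.01], [0, 0, 0.028, 0, 0, 0, 0.01], [0, 0, 0.028, 0, 0, 0, 0.01], [0, 0, 0.02, 0, 0, 0, 0.01], [0, -0.02, 0.005, 0, 0, 0, 0.01], [0, -0.03, 0, 0, 0, 0, 0.01], [0, -0.03, 0, 0, 0, 0, 0.01], [0, -0.03, -0.01, 0, 0, 0, 0.01], [0, -0.02, -0.02, 0, 0, 0, 0.01], [0, 0, -0.025, 0, 0, 0, 0.01], [0.01, 0, -0.02, 0, 0, 0, 0.01], [0.02, 0, -0.01, 0, 0, 0, 0.01], [0.02, 0, 0, 0, 0, 0, 0.01], [0, 0, 0, 0, 0, 0, 0.01]],
  ],
)

```text
t: 42.97
tool_pos: [0.5655, 0.2447, 0.2062]
tool_rot: [2.191, -0.004, -2.244]
contact_force: [-2.3, -0.7, -7.6]
opening: 0.0228
```

Run:
```python
from h import *
st(); get_image('scene'); print(find(mark_of,'scene','weight_80_bar',3)); to([.576,.243,.125],90)
```

```text
t 42.97 pos [0.5655 0.2447 0.2062] x [-0.024 -0.006 -1.   ] y [ 0.002 -1.     0.006] z [-1.    -0.002  0.024] F [-2.3 -0.7 -7.6] op 0.0228 q [0.29 0.06 1.64 0.   1.46 1.86]
[(0.7, [0.551, 0.2445, 0.186], (400, 333))]
tool shift [ 0.0853  0.0018 -0.0107] turn [ 0.1  1.  -0.2] jaw -89.9
```

>>> arm_command(
  plan=[
    [[0.012, 0.001, -0.006, 0, 0.5, 0, 0.01], [0.016, 0.001, -0.004, 0, 0.4, 0, 0.01], [0.016, 0, 0, 0, 0, 0, 0.01], [0.016, 0, 0, 0, 0, 0, 0.01], [0.012, 0, 0, 0, 0, 0, 0.01], [0.006, 0, 0, 0, 0, 0, 0.01], [0, 0, 0, 0, 0, 0, 0.01], [0, 0, 0, 0, 0, 0, 0.01]],
  ],
)

```text
t: 43.73
tool_pos: [0.5819, 0.2446, 0.1446]
tool_rot: [2.24, 0.004, -2.202]
contact_force: [0.2, -0.1, -5.0]
opening: 0.0229
```

Run:
```python
from h import *
st(); get_image('scene'); print(find(mark_of,'scene','weight_80_bar',3)); to([.578,.243,.116],90)
```

```text
t 43.73 pos [0.5819 0.2446 0.1446] x [ 0.017  0.002 -1.   ] y [ 0.002 -1.    -0.002] z [-1.    -0.002 -0.017] F [ 0.2 -0.1 -5. ] op 0.0229 q [ 0.28  0.12  1.69 -0.    1.32  1.85]
[(0.7, [0.5745, 0.2453, 0.1246], (389, 352))]
tool shift [0.029  0.0018 0.0047] turn [ 0.1 -1.   0.1] jaw -89.9
```

>>> arm_command(
  plan=[
    [[0.008, 0.001, 0.004, 0, -0.5, 0, 0.01], [0.008, 0.001, 0.002, 0, -0.5, 0, 0.01], [0.006, 0, 0, 0, 0, 0, 0.01], [0.003, 0, 0, 0, 0, 0, 0.01], [0, 0, 0, 0, 0, 0, 0.01], [0, 0, 0, 0, 0, 0, 0.01]],
  ],
)

```text
t: 44.33
tool_pos: [0.5771, 0.243, 0.12]
tool_rot: [-2.224, -0.006, 2.218]
contact_force: [-0.5, 0.1, -5.0]
opening: 0.0225
```

Run:
```python
from h import *
st(); to([.576,.243,.116],90)
```

```text
t 44.33 pos [0.5771 0.243  0.12  ] x [ 0.002  0.003 -1.   ] y [ 0.002 -1.    -0.003] z [-1.    -0.002 -0.002] F [-0.5  0.1 -5. ] op 0.0225 q [0.28 0.14 1.71 0.   1.29 1.85]
tool shift [ 0.004  -0.      0.0011] turn [ 0.1 -0.1  0.2] jaw -89.9
```

>>> arm_command(
  plan=[
    [[0.004, 0, 0, 0, 0, 0, 0.01], [0.003, 0, 0, 0, 0, 0, 0.01], [0.001, 0, 0, 0, 0, 0, 0.01], [0, 0, 0, 0, 0, 0, 0.01], [0, 0, 0, 0, 0, 0, 0.028], [0, 0, 0, 0, 0, 0, 0.035], [0, 0, 0, 0, 0, 0, 0.045], [0, 0, 0, 0, 0, 0, 0.05], [-0.02, 0, 0, 0, 0, 0, 0.05], [-0.03, 0, 0, 0, 0, 0, 0.06], [-0.035, 0, 0, 0, 0, 0, 0.07], [-0.035, 0, 0, 0, 0, 0, 0.085], [-0.035, 0, 0, 0, 0, 0, 0.085], [-0.025, 0, 0.01, 0, 0, 0, 0.085], [0, 0, 0, 0, 0, 0, 0.085]],
  ],
)

```text
t: 45.58
tool_pos: [0.5686, 0.243, 0.3067]
tool_rot: [-2.232, -0.009, 2.206]
contact_force: [-0.1, 0.1, 0.1]
opening: 0.085
```

Run:
```python
from h import *
st(); get_image('scene')
print(find(mark_of,'scene','weight_80',6)); print(find(mark_of,'scene','weight_80_bar',6))
to([.40,-.24,.31],90)
```

```text
t 45.58 pos [0.5686 0.243  0.3067] x [ 0.012  0.006 -1.   ] y [ 0.002 -1.    -0.006] z [-1.    -0.002 -0.012] F [-0.1  0.1  0.1] op 0.085 q [ 0.28 -0.01  1.55  0.    1.59  1.85]
[(0.95, [0.5577, 0.3827, 0.0122], (436, 404)), (0.85, [0.4515, -0.2415, -0.0009], (270, 218)), (0.83, [0.2395, -0.2544, 0.0005], (318, 172)), (0.67, [0.7413, -0.2613, 0.0035], (183, 283)), (0.64, [0.5714, 0.246, 0.003], (383, 368))]
[(0.57, [0.5712, 0.2423, 0.0956], (387, 354))]
tool shift [-0.0132  0.4818  0.1678] turn [ 0.1 -0.1  0.2] jaw -89.9
```

>>> arm_command(
  plan=[
    [[-0.002, 0.025, 0.008, 0, 0, 0, 0.085], [-0.002, 0.037, 0.012, 0, 0, 0, 0.085], [-0.002, 0.037, 0.012, 0, 0, 0, 0.085], [-0.002, 0.037, 0.012, 0, 0, 0, 0.085], [-0.002, 0.037, 0.012, 0, 0, 0, 0.085], [-0.002, 0.037, 0.012, 0, 0, 0, 0.085], [-0.002, 0.037, 0.012, 0, 0, 0, 0.085], [-0.002, 0.037, 0.011, 0, 0, 0, 0.085], [-0.002, 0.037, 0.011, 0, 0, 0, 0.085], [-0.002, 0.037, 0.011, 0, 0, 0, 0.085], [-0.002, 0.037, 0.011, 0, 0, 0, 0.085], [0, 0.035, 0.011, 0, 0, 0, 0.085], [0, 0.02, 0.01, 0, 0, 0, 0.085], [0, 0, 0, 0, 0, 0, 0.085]],
  ],
)

```text
t: 46.9
tool_pos: [0.4059, -0.2246, 0.2805]
tool_rot: [-2.153, -0.025, 2.28]
contact_force: [-0.1, -0.2, 0.7]
opening: 0.085
```

Run:
```python
from h import *
st(); get_image('wrist')
print(find(mark_of,'wrist','weight_92',6)); print(find(mark_of,'wrist','weight_92_bar',6)); to([.453,-.243,.30],90)
```

```text
t 46.9 pos [ 0.4059 -0.2246  0.2805] x [-0.057  0.015 -0.998] y [ 0.007 -1.    -0.016] z [-0.998 -0.008  0.057] F [-0.1 -0.2  0.7] op 0.085 q [-0.65 -0.33  1.88 -0.02  1.65  0.91]
[(0.93, [0.565, -0.4085, -0.0023], (491, 47)), (0.78, [0.456, -0.2379, -0.0034], (331, 149)), (0.74, [0.239, -0.2518, -0.0014], (337, 308))]
[(0.88, [0.4559, -0.2383, 0.09], (335, 157)), (0.85, [0.5607, -0.4071, 0.0874], (539, 32)), (0.76, [0.239, -0.2541, 0.0872], (342, 348))]
tool shift [-0.0217  0.022  -0.044 ] turn [0.7 3.2 1. ] jaw -89.3
```

>>> arm_command(
  plan=[
    [[0, 0.008, -0.022, 0, 1.6, 0.5, 0.085], [0, 0.008, -0.022, 0, 1.6, 0.5, 0.085], [0.015, 0, 0, -7, 0, 0, 0.085], [0.015, 0, 0, -7, 0, 0, 0.085], [0.015, 0, 0, -7, 0, 0, 0.085], [0.015, 0, 0, -7, 0, 0, 0.085], [0.015, 0, 0, -7, 0, 0, 0.085], [0.015, 0, 0, -7, 0, 0, 0.085], [0.01, 0, 0, -7, 0, 0, 0.085], [0, 0, 0, -2, 0, 0, 0.085], [0, 0, 0, 0, 0, 0, 0.085]],
  ],
)

```text
t: 47.97
tool_pos: [0.4606, -0.2178, 0.1681]
tool_rot: [1.661, 0.851, -1.656]
contact_force: [0.7, 0.8, -0.2]
opening: 0.0849
```

Run:
```python
from h import *
st(); save('wrist','p.png')
print(find(mark_of,'wrist','weight_92_bar',6)); to([.454,-.242,.106],141.5)
```

```text
t 47.97 pos [ 0.4606 -0.2178  0.1681] x [-0.001  0.008 -1.   ] y [ 0.808 -0.589 -0.006] z [-0.589 -0.808 -0.006] F [ 0.7  0.8 -0.2] op 0.0849 q [-0.59 -0.18  1.94  0.01  1.38  0.04]
[(0.92, [0.5601, -0.4111, 0.0882], (567, 372)), (0.91, [0.4373, -0.2777, 0.0909], (336, 332)), (0.85, [0.2383, -0.2502, 0.0871], (118, 432))]
tool shift [0.0624 0.0091 0.0235] turn [ 2.3 -0.3  0.3] jaw -36.2
```

View pics/p.png

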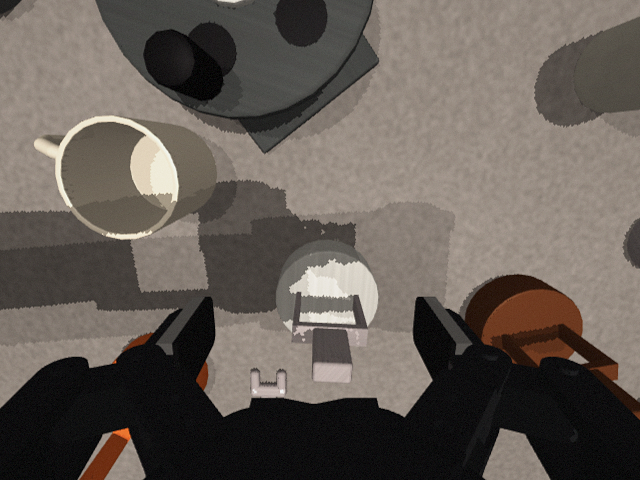

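The weight 92 has been knocked aside: it now stands at (325,300) px, world about (0.437,-0.278), bar nearly aligned with the jaws. Re-centring over it.

Run:
```python
from h import *
to([.437,-.278,.17],139.5)
a=rays('wrist',[(294,332),(366,337)],0.094); d=a[0]-a[1]; print(a.mean(0),np.linalg.norm(d),np.degrees(np.arctan2(d[1],d[0]))%180)
```

```text
tool shift [-0.0018  0.0163  0.0622] turn [ 4.3 -0.3  0.3] jaw -36.2
[ 0.43382974 -0.27539905  0.094     ] 0.052188658297887 139.52570247056155
```

>>> arm_command(
  plan=[
    [[0, 0.006, 0.02, 2, 0, 0, 0.085], [0, 0.006, 0.022, 2.3, 0, 0, 0.085], [0, 0.003, 0.018, 0, 0, 0, 0.085], [0, 0, 0, 0, 0, 0, 0.085], [0, 0, 0, 0, 0, 0, 0.085]],
  ],
)

```text
t: 48.48
tool_pos: [0.4379, -0.2736, 0.1706]
tool_rot: [1.715, 0.791, -1.705]
contact_force: [0.8, -0.4, -0.0]
opening: 0.0852
```

Run:
```python
from h import *
st(); save('wrist','q.png',(220,160,420,360),3)
print(find(mark_of,'wrist','weight_92_bar',3),find(mark_of,'wrist','weight_92',3)); to([.436,-.277,.105],139.5)
get_image('scene'); print(find(mark_of,'scene','weight_92',6))
```

```text
t 48.48 pos [ 0.4379 -0.2736  0.1706] x [ 0.003  0.006 -1.   ] y [ 0.76  -0.65  -0.001] z [-0.65  -0.759 -0.007] F [ 0.8 -0.4 -0. ] op 0.0852 q [-0.71 -0.17  1.92  0.01  1.38  0.  ]
[(0.73, [0.5592, -0.4118, 0.0886], (568, 286)), (0.65, [0.4363, -0.2768, 0.0914], (314, 256)), (0.65, [0.4329, -0.2688, -0.0026], (306, 221))] [(0.66, [0.4322, -0.2677, -0.0039], (305, 221)), (0.65, [0.5636, -0.4102, 0.0016], (506, 246)), (0.63, [0.2349, -0.2547, -0.0029], (154, 331))]
tool shift [0.0654 0.0012 0.0048] turn [ 0.  -0.4  0.1] jaw -40.5
[(0.93, [0.5628, -0.4104, -0.0004], (199, 209)), (0.89, [0.4292, -0.2736, -0.0022], (268, 207)), (0.87, [0.5739, 0.2432, 0.0032], (381, 368)), (0.65, [0.5585, 0.3834, 0.0061], (436, 405))]
```

View pics/q.png

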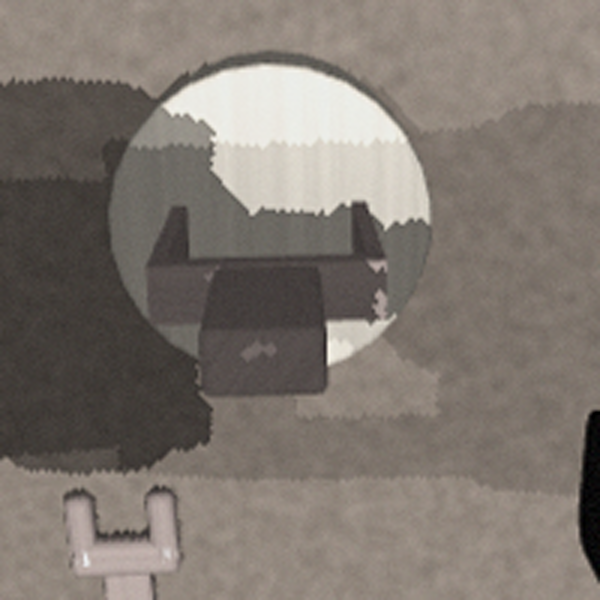

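Run:
```python
from h import *
a=rays('wrist',[(269.3,256.7),(348.3,256.7)],0.096); print(a.mean(0),np.linalg.norm(a[0]-a[1])); p=a.mean(0); p[2]=.105; to(p,139.5); b=ray('wrist',(220+264/3,160+361/3),.138); print(b)
```

```text
[ 0.4341438  -0.27299026  0.096     ] 0.05319856734248038
tool shift [ 0.0652 -0.0026  0.003 ] turn [ 0.1 -0.4  0.1] jaw -40.4
[ 0.43442459 -0.27296136  0.138     ]
```

>>> arm_command(
  plan=[
    [[0.018, -0.0026, 0.003, 0, -0.4, 0, 0.085], [0.018, 0, 0, 0, 0, 0, 0.085], [0.014, 0, 0, 0, 0, 0, 0.085], [0.01, 0, 0, 0, 0, 0, 0.085], [0.005, 0, 0, 0, 0, 0, 0.085], [0, 0, 0, 0, 0, 0, 0.085], [0, 0, 0, 0, 0, 0, 0.085]],
  ],
  squeeze=60,
)

```text
t: 49.32
tool_pos: [0.4368, -0.271, 0.1045]
tool_rot: [1.704, 0.789, -1.703]
contact_force: [0.2, 0.3, 0.7]
opening: 0.0848
```

Run:
```python
from h import *
st(); to([.4343,-.273,.105],139.5)
```

```text
t 49.32 pos [ 0.4368 -0.271   0.1045] x [ 0.001 -0.002 -1.   ] y [ 0.764 -0.645  0.002] z [-0.645 -0.764  0.   ] F [0.2 0.3 0.7] op 0.0848 q [-0.7  -0.1   1.98 -0.    1.26  0.  ]
tool shift [-0.0005 -0.0006  0.0031] turn [ 0.3  0.  -0.1] jaw -40.2
```

>>> arm_command(
  plan=[
    [[0, 0, 0.003, 0, 0, 0, 0.06], [0, 0, 0, 0, 0, 0, 0.01], [0, 0, 0, 0, 0, 0, 0.01], [0, 0, 0, 0, 0, 0, 0.01], [0, 0, 0, 0, 0, 0, 0.01], [0, 0, 0, 0, 0, 0, 0.01], [0, 0, 0, 0, 0, 0, 0.01], [0, 0, 0, 0, 0, 0, 0.01], [0, 0, 0, 0, 0, 0, 0.01]],
  ],
)

```text
t: 50.07
tool_pos: [0.4357, -0.2744, 0.1077]
tool_rot: [1.705, 0.786, -1.7]
contact_force: [-0.4, 0.4, -0.7]
opening: 0.0231
```

Run:
```python
from h import *
st(); to([.4343,-.273,.3],90)
```

```text
t 50.07 pos [ 0.4357 -0.2744  0.1077] x [ 0.004 -0.004 -1.   ] y [ 0.764 -0.645  0.006] z [-0.645 -0.764  0.   ] F [-0.4  0.4 -0.7] op 0.0231 q [-0.71 -0.11  1.98 -0.    1.26 -0.01]
tool shift [-1.924e-01 -8.000e-04 -1.000e-04] turn [49.8 -0.1 -0.3] jaw -40.2
```

>>> arm_command(
  plan=[
    [[-0.015, 0, 0, 0, 0, 0, 0.01], [-0.03, 0, 0, 0, 0, 0, 0.01], [-0.03, 0, 0, 0, 0, 0, 0.01], [-0.03, 0, 0, 7.1, 0, 0, 0.01], [-0.03, 0, 0, 7.1, 0, 0, 0.01], [-0.03, 0, 0, 7.1, 0, 0, 0.01], [-0.025, 0, 0, 7.1, 0, 0, 0.01], [0, 0, 0, 7.1, 0, 0, 0.01], [0, 0, 0, 7.1, 0, 0, 0.01], [0, 0, 0, 7.1, 0, 0, 0.01], [0, 0, 0, 0, 0, 0, 0.01]],
  ],
)

```text
t: 50.98
tool_pos: [0.4279, -0.2677, 0.2839]
tool_rot: [-2.179, -0.008, 2.232]
contact_force: [-0.5, -0.2, -7.1]
opening: 0.023
```

Run:
```python
from h import *
st(); to([.49,.110,.30],90)
```

```text
t 50.98 pos [ 0.4279 -0.2677  0.2839] x [-0.024  0.02  -1.   ] y [-0.013 -1.    -0.02 ] z [-1.     0.012  0.024] F [-0.5 -0.2 -7.1] op 0.023 q [-0.71 -0.24  1.8  -0.    1.61  0.88]
tool shift [-0.01   -0.3787 -0.0571] turn [-0.7  1.4  1.1] jaw -90.7
```

>>> arm_command(
  plan=[
    [[-0.008, -0.02, -0.003, -0.4, 0.7, 0.6, 0.01], [-0.006, -0.03, -0.005, -0.3, 0.7, 0.5, 0.01], [-0.003, -0.031, -0.005, 0, 0, 0, 0.01], [-0.002, -0.031, -0.005, 0, 0, 0, 0.01], [-0.002, -0.031, -0.005, 0, 0, 0, 0.01], [-0.002, -0.031, -0.005, 0, 0, 0, 0.01], [-0.002, -0.031, -0.005, 0, 0, 0, 0.01], [-0.002, -0.031, -0.005, 0, 0, 0, 0.01], [-0.002, -0.031, -0.005, 0, 0, 0, 0.01], [0, -0.031, -0.005, 0, 0, 0, 0.01], [0, -0.031, -0.005, 0, 0, 0, 0.01], [0, -0.03, -0.003, 0, 0, 0, 0.01], [0, -0.012, 0, 0, 0, 0, 0.01], [0, 0, 0, 0, 0, 0, 0.01], [0, 0, 0, 0, 0, 0, 0.01]],
  ],
)

```text
t: 52.23
tool_pos: [0.4697, 0.1224, 0.2867]
tool_rot: [2.16, 0.063, -2.246]
contact_force: [-0.0, 0.0, -7.2]
opening: 0.023
```

Run:
```python
from h import *
st(); get_image('wrist'); print(find(mark_of,'wrist','hook_seat',1),find(mark_of,'wrist','weight_92_bar',3)); 
get_image('scene'); print(find(mark_of,'scene','weight_92_bar',3),find(mark_of,'scene','hook_seat',1))
to([.492,.110,.264],90)
```

```text
t 52.23 pos [0.4697 0.1224 0.2867] x [-0.039  0.01  -0.999] y [ 0.046 -0.999 -0.012] z [-0.998 -0.046  0.039] F [-0.   0.  -7.2] op 0.023 q [ 0.09 -0.29  1.84  0.01  1.63  1.62]
[(0.9, [0.5949, 0.1108, 0.2175], (344, 35))] [(0.95, [0.2364, -0.2543, 0.0873], (609, 406)), (0.79, [0.4677, 0.1195, 0.2674], (316, 289))]
[(0.96, [0.4679, 0.123, 0.2679], (383, 250)), (0.85, [0.2399, -0.2567, 0.0859], (318, 152)), (0.58, [0.5638, -0.4125, 0.0888], (191, 189))] [(0.73, [0.602, 0.1084, 0.2207], (332, 301))]
tool shift [ 0.0236  0.0121 -0.0218] turn [2.3 2.1 0.7] jaw -87.7
```

>>> arm_command(
  plan=[
    [[0.007, 0.004, -0.007, 1.2, 1, 0.4, 0.01], [0.008, 0.004, -0.007, 1.1, 1, 0.3, 0.01], [0.006, 0.002, -0.006, 0, 0, 0, 0.01], [0, 0, 0, 0, 0, 0, 0.01], [0, 0, 0, 0, 0, 0, 0.01]],
  ],
)

```text
t: 52.95
tool_pos: [0.492, 0.1081, 0.268]
tool_rot: [-2.222, 0.006, 2.217]
contact_force: [0.3, -1.0, -6.7]
opening: 0.0231
```

Run:
```python
from h import *
st(); to([.612,.110,.264],90)
```

```text
t 52.95 pos [0.492  0.1081 0.268 ] x [ 0.002 -0.001 -1.   ] y [-0.004 -1.     0.001] z [-1.     0.004 -0.002] F [ 0.3 -1.  -6.7] op 0.0231 q [ 0.07 -0.26  1.84 -0.    1.56  1.64]
tool shift [ 0.0042 -0.0025 -0.12  ] turn [-0.3 -0.1 -0. ] jaw -90.3
```

>>> arm_command(
  plan=[
    [[0, -0.001, -0.015, -0.3, 0, 0, 0.01], [0.001, -0.001, -0.018, 0, 0, 0, 0.01], [0.001, 0, -0.018, 0, 0, 0, 0.01], [0, 0, -0.018, 0, 0, 0, 0.01], [0, 0, -0.018, 0, 0, 0, 0.01], [0, 0, -0.018, 0, 0, 0, 0.01], [0, 0, -0.01, 0, 0, 0, 0.01], [0, 0, 0, 0, 0, 0, 0.01], [0, 0, 0, 0, 0, 0, 0.01]],
  ],
)

```text
t: 53.7
tool_pos: [0.6117, 0.1096, 0.2681]
tool_rot: [2.219, 0.004, -2.223]
contact_force: [0.3, 0.2, -6.1]
opening: 0.0229
```

Run:
```python
from h import *
st(); get_image('side')
print(find(mark_of,'side','hook_seat',1),find(mark_of,'side','weight_92_bar',1))
to([.612,.110,.203],90)
```

```text
t 53.7 pos [0.6117 0.1096 0.2681] x [-0.002  0.001 -1.   ] y [ 0.002 -1.    -0.001] z [-1.    -0.002  0.002] F [ 0.3  0.2 -6.1] op 0.0229 q [0.06 0.03 1.58 0.   1.54 1.63]
[(0.54, [0.5984, 0.1109, 0.2183], (232, 235))] [(0.52, [0.5602, -0.4166, 0.0864], (377, 197))]
tool shift [ 0.0652 -0.0002 -0.0011] turn [0.1 0.1 0.1] jaw -89.9
```

>>> arm_command(
  plan=[
    [[0.005, 0, 0, 0, 0, 0, 0.01], [0.007, 0, 0, 0, 0, 0, 0.01], [0.007, 0, 0, 0, 0, 0, 0.01], [0.006, 0, 0, 0, 0, 0, 0.01], [0.005, 0, 0, 0, 0, 0, 0.01], [0.004, 0, 0, 0, 0, 0, 0.01], [0.004, 0, 0, 0, 0, 0, 0.01], [0.004, 0, 0, 0, 0, 0, 0.01], [0.004, 0, 0, 0, 0, 0, 0.01], [0.004, 0, 0, 0, 0, 0, 0.01], [0.004, 0, 0, 0, 0, 0, 0.01], [0.003, 0, 0, 0, 0, 0, 0.01], [0.003, 0, 0, 0, 0, 0, 0.01], [0.003, 0, 0, 0, 0, 0, 0.01], [0, 0, 0, 0, 0, 0, 0.01], [0, 0, 0, 0, 0, 0, 0.01]],
  ],
)

```text
t: 55.18
tool_pos: [0.6092, 0.1102, 0.2048]
tool_rot: [2.221, 0.005, -2.219]
contact_force: [-3.6, -0.3, -0.3]
opening: 0.0228
```

Run:
```python
from h import *
st(); get_image('side')
print(find(mark_of,'side','hook_seat',1),find(mark_of,'side','weight_92_bar',2))
to([.612,.110,.2015],90)
```

```text
t 55.18 pos [0.6092 0.1102 0.2048] x [ 0.001  0.001 -1.   ] y [ 0.004 -1.    -0.001] z [-1.    -0.004 -0.001] F [-3.6 -0.3 -0.3] op 0.0228 q [0.06 0.06 1.65 0.   1.43 1.63]
[(0.71, [0.5977, 0.1078, 0.1874], (234, 244))] [(0.69, [0.6048, 0.1093, 0.1902], (232, 242)), (0.66, [0.2343, -0.2457, 0.0883], (428, 273))]
tool shift [ 0.0034  0.0002 -0.0028] turn [ 0.2 -0.1  0.1] jaw -89.8
```

>>> arm_command(
  plan=[
    [[0, 0, 0, 0, 0, 0, 0.01], [0, 0, 0, 0, 0, 0, 0.026], [0, 0, 0, 0, 0, 0, 0.03], [0, 0, 0, 0, 0, 0, 0.04], [-0.003, 0, 0, 0, 0, 0, 0.05], [0, 0, 0, 0, 0, 0, 0.05], [0, 0, 0, 0, 0, 0, 0.05], [0, 0, 0, 0, 0, 0, 0.05], [0, 0, 0, 0, 0, 0, 0.05], [0, 0, 0, 0, 0, 0, 0.05], [0, 0, 0, 0, 0, 0, 0.05], [0, 0, 0, 0, 0, 0, 0.05], [0, 0, 0, 0, 0, 0, 0.05], [0, 0, 0, 0, 0, 0, 0.05], [0, 0, 0, 0, 0, 0, 0.05], [0, 0, 0, 0, 0, 0, 0.05], [0, 0, 0, 0, 0, 0, 0.05], [0, 0, 0, 0, 0, 0, 0.05], [0, 0, 0, 0, 0, 0, 0.05], [0, 0, 0, 0, 0, 0, 0.05]],
  ],
)

```text
t: 57.0
tool_pos: [0.6136, 0.1105, 0.2118]
tool_rot: [2.237, 0.007, -2.205]
contact_force: [0.0, -0.1, -0.3]
opening: 0.05
```

>>> arm_command(
  plan=[
    [[0, 0, 0, 0, 0, 0, 0.05], [0, 0, 0, 0, 0, 0, 0.05], [0, 0, 0, 0, 0, 0, 0.05], [0, 0, 0, 0, 0, 0, 0.05], [0, 0, 0, 0, 0, 0, 0.05], [0, 0, 0, 0, 0, 0, 0.05], [0, 0, 0, 0, 0, 0, 0.05], [0, 0, 0, 0, 0, 0, 0.05], [0, 0, 0, 0, 0, 0, 0.05], [0, 0, 0, 0, 0, 0, 0.05], [0, 0, 0, 0, 0, 0, 0.05], [0, 0, 0, 0, 0, 0, 0.05], [0, 0, 0, 0, 0, 0, 0.05], [0, 0, 0, 0, 0, 0, 0.05], [0, 0, 0, 0, 0, 0, 0.05], [0, 0, 0, 0, 0, 0, 0.05], [0, 0, 0, 0, 0, 0, 0.05], [0, 0, 0, 0, 0, 0, 0.05], [0, 0, 0, 0, 0, 0, 0.05], [0, 0, 0, 0, 0, 0, 0.05]],
  ],
)

```text
t: 58.67
tool_pos: [0.6136, 0.1105, 0.2118]
tool_rot: [2.237, 0.007, -2.204]
contact_force: [0.5, -0.2, 0.6]
opening: 0.05
```

Run:
```python
from h import *
st()
for c in('scene','side'):
    get_image(c); print(find(mark_of,c,'hook_seat',1),find(mark_of,c,'weight_92_bar',3),find(mark_of,c,'weight_92',6))
```

```text
t 58.67 pos [0.6136 0.1105 0.2118] x [ 0.015  0.003 -1.   ] y [ 0.004 -1.    -0.003] z [-1.    -0.003 -0.015] F [ 0.5 -0.2  0.6] op 0.05 q [0.06 0.05 1.65 0.   1.43 1.63]
[(0.52, [0.6039, 0.1094, 0.1858], (331, 309))] [(0.97, [0.563, -0.415, 0.0893], (191, 188)), (0.92, [0.6083, 0.1113, 0.1847], (331, 311)), (0.59, [0.2429, -0.2586, 0.0882], (316, 152))] [(0.84, [0.2389, -0.2543, -0.0013], (318, 172)), (0.82, [0.5572, 0.3823, 0.0081], (436, 404)), (0.74, [0.6055, 0.1082, 0.0973], (329, 325)), (0.62, [0.5623, -0.4101, -0.0011], (199, 209)), (0.58, [0.5738, 0.2483, 0.0003], (383, 370))]
[(0.66, [0.5989, 0.1083, 0.1846], (234, 244))] [(0.59, [0.6029, 0.1096, 0.187], (233, 243)), (0.52, [0.5613, -0.4132, 0.0858], (376, 197)), (0.51, [0.231, -0.2494, 0.09], (430, 273))] [(0.97, [0.5685, 0.2488, 0.0033], (206, 327)), (0.79, [0.6026, 0.1116, 0.0924], (236, 271)), (0.77, [0.5544, 0.3862, 0.0028], (164, 360)), (0.58, [0.5615, -0.4118, 0.0019], (374, 219)), (0.44, [0.2361, -0.2537, -0.001], (426, 295))]
```

>>> arm_command(
  plan=[
    [[0, 0, 0, 0, 0, 0, 0.05], [0, 0, 0, 0, 0, 0, 0.05], [0, 0, 0, 0, 0, 0, 0.05], [0.004, 0, 0, 0, -0.8, 0, 0.05], [0, 0, 0, 0, 0, 0, 0.01], [0, 0, 0, 0, 0, 0, 0.01], [0, 0, 0, 0, 0, 0, 0.01], [0, 0, 0, 0, 0, 0, 0.01], [0, 0, 0, 0, 0, 0, 0.01], [0, 0, 0, 0, 0, 0, 0.01], [-0.005, 0, 0, 0, 0, 0, 0.01], [-0.008, 0, 0, 0, 0, 0, 0.01], [-0.008, 0, 0, 0, 0, 0, 0.01], [-0.008, 0, 0, 0, 0, 0, 0.01], [-0.008, 0, 0, 0, 0, 0, 0.01], [-0.008, 0, 0, 0, 0, 0, 0.01], [-0.008, 0, 0, 0, 0, 0, 0.01], [-0.008, 0, 0, 0, 0, 0, 0.01], [-0.004, 0, 0, 0, 0, 0, 0.01], [0, 0, 0, 0, 0, 0, 0.01]],
  ],
)

```text
t: 60.73
tool_pos: [0.6107, 0.1101, 0.2722]
tool_rot: [2.207, 0.006, -2.234]
contact_force: [-0.6, -0.3, -6.6]
opening: 0.023
```

Run:
```python
from h import *
st(); get_image('side'); print(find(mark_of,'side','weight_92_bar',2),find(mark_of,'side','hook_seat',1));to([.5,.110,.275],90)
```

```text
t 60.73 pos [0.6107 0.1101 0.2722] x [-0.012  0.002 -1.   ] y [ 0.003 -1.    -0.002] z [-1.    -0.003  0.012] F [-0.6 -0.3 -6.6] op 0.023 q [0.06 0.03 1.57 0.   1.56 1.62]
[(0.76, [0.6024, 0.1088, 0.2501], (230, 224)), (0.57, [0.5978, 0.1066, 0.159], (236, 252))] [(0.72, [0.5999, 0.1061, 0.2198], (233, 233))]
tool shift [-0.0028 -0.0003  0.1102] turn [0.2 0.8 0.1] jaw -89.8
```

>>> arm_command(
  plan=[
    [[0, 0, 0.02, 0, 0.4, 0, 0.01], [0, 0, 0.028, 0, 0.4, 0, 0.01], [0, 0, 0.028, 0, 0, 0, 0.01], [0, 0, 0.028, 0, 0, 0, 0.01], [0, 0, 0.025, 0, 0, 0, 0.01], [0, -0.02, 0.015, 0, 0, 0, 0.01], [0, -0.03, 0.01, 0, 0, 0, 0.01], [0, -0.03, 0.008, 0, 0, 0, 0.01], [0, -0.03, 0.005, 0, 0, 0, 0.01], [0, -0.03, 0, 0, 0, 0, 0.01], [0.01, -0.025, 0, 0, 0, 0, 0.01], [0.015, -0.01, 0, 0, 0, 0, 0.01], [0.02, 0, 0, 0, 0, 0, 0.01], [0.015, 0, 0, 0, 0, 0, 0.01], [0, 0, 0, 0, 0, 0, 0.01]],
  ],
)

```text
t: 62.13
tool_pos: [0.4294, 0.291, 0.1999]
tool_rot: [2.209, 0.002, -2.233]
contact_force: [-1.7, -0.4, -8.0]
opening: 0.0227
```

Run:
```python
from h import *
st(); get_image('scene'); print(find(mark_of,'scene','weight_92_bar',3)); to([.44,.285,.119],90)
```

```text
t 62.13 pos [0.4294 0.291  0.1999] x [-0.01  0.   -1.  ] y [ 0.001 -1.    -0.   ] z [-1.    -0.001  0.01 ] F [-1.7 -0.4 -8. ] op 0.0227 q [ 0.45 -0.18  1.89  0.    1.44  2.02]
[(0.9, [0.2427, -0.256, 0.0885], (317, 152)), (0.85, [0.5671, -0.4106, 0.0893], (191, 190)), (0.58, [0.4229, 0.2905, 0.1772], (454, 305))]
tool shift [ 0.0839  0.0063 -0.0097] turn [0.  0.4 0.1] jaw -90.0
```

>>> arm_command(
  plan=[
    [[0.012, 0.003, -0.005, 0, 0.4, 0, 0.01], [0.016, 0.003, -0.005, 0, 0, 0, 0.01], [0.016, 0, 0, 0, 0, 0, 0.01], [0.016, 0, 0, 0, 0, 0, 0.01], [0.01, 0, 0, 0, 0, 0, 0.01], [0.004, 0, 0, 0, 0, 0, 0.01], [0, 0, 0, 0, 0, 0, 0.01], [0, 0, 0, 0, 0, 0, 0.01]],
  ],
)

```text
t: 62.9
tool_pos: [0.4493, 0.2861, 0.1397]
tool_rot: [-2.236, -0.007, 2.193]
contact_force: [0.2, 0.3, -7.1]
opening: 0.0228
```

Run:
```python
from h import *
st(); get_image('scene'); print(find(mark_of,'scene','weight_92_bar',3)); to([.442,.285,.119],90)
```

```text
t 62.9 pos [0.4493 0.2861 0.1397] x [ 0.019  0.01  -1.   ] y [-0.003 -1.    -0.01 ] z [-1.     0.004 -0.019] F [ 0.2  0.3 -7.1] op 0.0228 q [ 0.43 -0.11  1.93  0.    1.3   2.  ]
[(0.95, [0.4449, 0.2913, 0.1147], (441, 324)), (0.9, [0.5638, -0.4093, 0.0909], (192, 189)), (0.66, [0.2404, -0.2532, 0.0886], (318, 152))]
tool shift [0.021  0.0015 0.0079] turn [-0.2 -1.2  0.6] jaw -90.2
```

>>> arm_command(
  plan=[
    [[0.007, 0.001, 0.005, -0.2, -0.6, 0.3, 0.01], [0.006, 0, 0.003, 0, -0.6, 0.3, 0.01], [0.003, 0, 0, 0, 0, 0, 0.01], [0, 0, 0, 0, 0, 0, 0.01], [0, 0, 0, 0, 0, 0, 0.01]],
  ],
)

```text
t: 63.42
tool_pos: [0.4421, 0.2862, 0.125]
tool_rot: [2.222, 0.002, -2.22]
contact_force: [-0.6, -0.3, -7.0]
opening: 0.0226
```

Run:
```python
from h import *
st(); get_image('scene'); print(find(mark_of,'scene','weight_92_bar',3)); to([.442,.285,.121],90)
```

```text
t 63.42 pos [0.4421 0.2862 0.125 ] x [ 0.001  0.001 -1.   ] y [ 0.001 -1.    -0.001] z [-1.    -0.001 -0.001] F [-0.6 -0.3 -7. ] op 0.0226 q [ 0.43 -0.09  1.94  0.    1.29  2.  ]
[(0.84, [0.435, 0.2874, 0.1006], (441, 322)), (0.68, [0.2407, -0.2565, 0.0882], (317, 151)), (0.58, [0.5671, -0.4107, 0.0894], (191, 190))]
tool shift [0.0042 0.0012 0.0002] turn [ 0.1 -0.1  0. ] jaw -89.9
```

Lower the last few mm, release and rise.

>>> arm_command(
  plan=[
    [[0.004, 0, 0, 0, 0, 0, 0.01], [0.003, 0, 0, 0, 0, 0, 0.01], [0.002, 0, 0, 0, 0, 0, 0.01], [0, 0, 0, 0, 0, 0, 0.01], [0, 0, 0, 0, 0, 0, 0.028], [0, 0, 0, 0, 0, 0, 0.035], [0, 0, 0, 0, 0, 0, 0.045], [0, 0, 0, 0, 0, 0, 0.05], [-0.02, 0, 0, 0, 0, 0, 0.05], [-0.03, 0, 0, 0, 0, 0, 0.06], [-0.035, 0, 0, 0, 0, 0, 0.07], [-0.035, 0, 0, 0, 0, 0, 0.085], [-0.03, 0, 0, 0, 0, 0, 0.085], [0, 0, 0, 0, 0, 0, 0.085]],
  ],
)

```text
t: 64.68
tool_pos: [0.4448, 0.2873, 0.2797]
tool_rot: [-2.233, -0.008, 2.204]
contact_force: [0.2, 0.2, 1.2]
opening: 0.0851
```

Run:
```python
from h import *
st(); get_image('scene'); print(find(mark_of,'scene','weight_92',6)); print(find(mark_of,'scene','weight_92_bar',6)); print(find(mark_of,'scene','crank_top',1))
get_image('side'); print(find(mark_of,'side','crank_top',1))
to([.4735,-.0985,.24],90)
```

```text
t 64.68 pos [0.4448 0.2873 0.2797] x [ 0.013  0.006 -1.   ] y [ 0.001 -1.    -0.006] z [-1.    -0.001 -0.013] F [0.2 0.2 1.2] op 0.0851 q [ 0.43 -0.21  1.78  0.    1.56  2.  ]
[(0.91, [0.5617, -0.412, 0.0008], (199, 208)), (0.9, [0.5684, 0.2454, 0.0041], (383, 367)), (0.85, [0.4384, 0.2854, 0.005], (430, 338)), (0.74, [0.5524, 0.3835, 0.0091], (437, 403)), (0.68, [0.2397, -0.2547, -0.0005], (318, 172)), (0.42, [0.4414, 0.2879, 0.0933], (439, 325))]
[(0.92, [0.4426, 0.2904, 0.0952], (440, 326)), (0.6, [0.5666, -0.412, 0.0913], (190, 189)), (0.58, [0.2412, -0.2566, 0.0883], (317, 152))]
[(0.71, [0.4703, -0.0959, 0.149], (303, 222))]
[(0.62, [0.4683, -0.0971, 0.1484], (326, 242))]
tool shift [ 0.0289  0.384  -0.0323] turn [ 0.   0.2 -0.1] jaw -90.0
```

>>> arm_command(
  plan=[
    [[0, 0.025, -0.002, 0, 0, 0, 0.085], [0, 0.034, -0.003, 0, 0, 0, 0.085], [0, 0.034, -0.003, 0, 0, 0, 0.085], [0, 0.034, -0.003, 0, 0, 0, 0.085], [0, 0.034, -0.003, 0, 0, 0, 0.085], [0, 0.034, -0.003, 0, 0, 0, 0.085], [0, 0.034, -0.003, 0, 0, 0, 0.085], [0, 0.034, -0.003, 0, 0, 0, 0.085], [0, 0.034, -0.003, 0, 0, 0, 0.085], [0, 0.034, -0.002, 0, 0, 0, 0.085], [0, 0.034, 0, 0, 0, 0, 0.085], [0, 0.015, 0, 0, 0, 0, 0.085], [0, 0, 0, 0, 0, 0, 0.085], [0, 0, 0, 0, 0, 0, 0.085]],
  ],
  squeeze=50,
)

```text
t: 66.15
tool_pos: [0.4603, -0.1102, 0.2418]
tool_rot: [2.171, 0.008, -2.268]
contact_force: [0.3, 0.2, 0.5]
opening: 0.085
```

Run:
```python
from h import *
st(); get_image('wrist'); print(find(mark_of,'wrist','crank_top',1),find(mark_of,'wrist','wheel_center',1)); to([.4715,-.0965,.122],90)
```

```text
t 66.15 pos [ 0.4603 -0.1102  0.2418] x [-0.044  0.002 -0.999] y [ 0.005 -1.    -0.003] z [-0.999 -0.005  0.044] F [0.3 0.2 0.5] op 0.085 q [-0.38 -0.3   1.92 -0.01  1.56  1.18]
[(0.89, [0.4756, -0.0954, 0.1535], (293, 221))] [(0.69, [0.5202, -0.0618, 0.1025], (255, 150))]
tool shift [ 0.12  -0.012 -0.016] turn [0.5 2.4 0.1] jaw -89.5
```

>>> arm_command(
  plan=[
    [[0.01, -0.006, -0.008, 0, 1.2, 0, 0.085], [0.015, -0.005, -0.006, 0, 1.2, 0, 0.085], [0.025, -0.001, 0, 0, 0, 0, 0.085], [0.025, 0, 0, 0, 0, 0, 0.085], [0.02, 0, 0, 0, 0, 0, 0.085], [0.01, 0, 0, 0, 0, 0, 0.085], [0.003, 0, 0, 0, 0, 0, 0.085], [0, 0, 0, 0, 0, 0, 0.085]],
  ],
)

```text
t: 66.97
tool_pos: [0.4774, -0.0865, 0.133]
tool_rot: [2.22, 0.028, -2.201]
contact_force: [0.5, -0.0, -0.4]
opening: 0.0853
```

Run:
```python
from h import *
wh(); to([.473,-.096,.12],90)
```

```text
t 66.97 pos [ 0.4774 -0.0865  0.133 ] x [ 0.008  0.002 -1.   ] y [ 0.024 -1.    -0.002] z [-1.    -0.024 -0.008] F [ 0.5 -0.  -0.4] op 0.0853 q [-0.34 -0.21  2.03  0.    1.32  1.21]
r 0.0498 ang 207.6
tool shift [0.013  0.0094 0.0047] turn [ 1.4 -0.5  0.1] jaw -88.6
```

>>> arm_command(
  plan=[
    [[0.004, 0.005, 0.003, 1, -0.5, 0, 0.085], [0.004, 0.004, 0.002, 0, 0, 0, 0.085], [0.004, 0, 0, 0, 0, 0, 0.085], [0, 0, 0, 0, 0, 0, 0.01], [0, 0, 0, 0, 0, 0, 0.01], [0, 0, 0, 0, 0, 0, 0.01], [0, 0, 0, 0, 0, 0, 0.01], [0, 0, 0, 0, 0, 0, 0.01], [0, 0, 0, 0, 0, 0, 0.01], [0, 0, 0, 0, 0, 0, 0.01]],
  ],
)

```text
t: 67.8
tool_pos: [0.4757, -0.0959, 0.1264]
tool_rot: [2.229, 0.008, -2.211]
contact_force: [0.4, -1.9, -2.2]
opening: 0.0226
```

Run:
```python
from h import *
wh()
```

```text
t 67.8 pos [ 0.4757 -0.0959  0.1264] x [ 0.008  0.003 -1.   ] y [ 0.005 -1.    -0.002] z [-1.    -0.005 -0.008] F [ 0.4 -1.9 -2.2] op 0.0226 q [-0.36 -0.21  2.04  0.01  1.3   1.21]
r 0.0561 ang 215.3
```

>>> arm_command(
  plan=[
    [[0, -0.0139, 0.0072, 0, 0, 0, 0.01], [0, -0.0153, 0.0034, 0, 0, 0, 0.01], [0, -0.0156, -0.0007, 0, 0, 0, 0.01], [0, -0.0149, -0.0047, 0, 0, 0, 0.01], [0, -0.0132, -0.0084, 0, 0, 0, 0.01], [0, -0.0106, -0.0115, 0, 0, 0, 0.01], [0, -0.0072, -0.0139, 0, 0, 0, 0.01], [0, -0.0034, -0.0153, 0, 0, 0, 0.01]],
  ],
)

```text
t: 68.47
tool_pos: [0.5079, -0.0028, 0.1262]
tool_rot: [2.189, -0.007, -2.244]
contact_force: [-6.1, 4.2, 6.1]
opening: 0.0226
```

Run:
```python
from h import *
wh((.525,-.0635))
```

```text
t 68.47 pos [ 0.5079 -0.0028  0.1262] x [-0.025 -0.008 -1.   ] y [ 0.002 -1.     0.008] z [-1.    -0.002  0.025] F [-6.1  4.2  6.1] op 0.0226 q [-0.15 -0.12  1.97 -0.01  1.32  1.43]
r 0.063 ang 105.7
```

>>> arm_command(
  plan=[
    [[0, -0.0005, -0.0155, 0, 0.5, 0, 0.01], [0, 0.0025, -0.0156, 0, 0.5, 0, 0.01], [0, 0.0057, -0.0146, 0, 0, 0, 0.01], [0, 0.0093, -0.0126, 0, 0, 0, 0.01], [0, 0.0123, -0.0097, 0, 0, 0, 0.01], [0, 0.0144, -0.0062, 0, 0, 0, 0.01], [0, 0.0155, -0.0023, 0, 0, 0, 0.01], [0, 0.0156, 0.0018, 0, 0, 0, 0.01]],
  ],
)

```text
t: 69.13
tool_pos: [0.5832, -0.0705, 0.1263]
tool_rot: [2.191, 0.015, -2.243]
contact_force: [-2.2, 5.4, 0.8]
opening: 0.0228
```

Run:
```python
from h import *
wh((.525,-.0635))
```

```text
t 69.13 pos [ 0.5832 -0.0705  0.1263] x [-0.023  0.002 -1.   ] y [ 0.011 -1.    -0.003] z [-1.    -0.011  0.023] F [-2.2  5.4  0.8] op 0.0228 q [-0.25  0.07  1.78 -0.    1.32  1.31]
r 0.0586 ang 353.1
```

>>> arm_command(
  plan=[
    [[0, 0.0152, 0.0039, 0, 0.5, 0, 0.01], [0, 0.0136, 0.0077, 0, 0.5, 0, 0.01], [0, 0.0112, 0.011, 0, 0, 0, 0.01], [0, 0.0079, 0.0135, 0, 0, 0, 0.01], [0, 0.0042, 0.0151, 0, 0, 0, 0.01], [0, 0.0001, 0.0157, 0, 0, 0, 0.01], [0, -0.0039, 0.0152, 0, 0, 0, 0.01], [0, -0.0077, 0.0136, 0, 0, 0, 0.01]],
  ],
)

```text
t: 69.8
tool_pos: [0.4922, -0.1114, 0.1264]
tool_rot: [-2.234, -0.025, 2.208]
contact_force: [5.8, -0.6, -3.9]
opening: 0.0228
```

Run:
```python
from h import *
wh((.525,-.0635))
```

```text
t 69.8 pos [ 0.4922 -0.1114  0.1264] x [ 0.012  0.012 -1.   ] y [ 0.011 -1.    -0.012] z [-1.    -0.011 -0.012] F [ 5.8 -0.6 -3.9] op 0.0228 q [-0.38 -0.16  1.99  0.02  1.3   1.18]
r 0.0581 ang 235.6
```

>>> arm_command(
  plan=[
    [[0, -0.0104, 0.0117, 0, 0, 0, 0.01], [0, -0.0131, 0.0086, 0, 0, 0, 0.01], [0, -0.0148, 0.005, 0, 0, 0, 0.01], [0, -0.013, 0.001, 0, 0, 0, 0.01]],
  ],
)

```text
t: 70.13
tool_pos: [0.4645, -0.0657, 0.1264]
tool_rot: [2.235, 0.003, -2.194]
contact_force: [-1.2, -4.8, -1.5]
opening: 0.0225
```

Run:
```python
from h import *
wh((.525,-.0635))
```

```text
t 70.13 pos [ 0.4645 -0.0657  0.1264] x [ 0.019 -0.005 -1.   ] y [ 0.008 -1.     0.005] z [-1.    -0.008 -0.019] F [-1.2 -4.8 -1.5] op 0.0225 q [-0.3  -0.26  2.08  0.    1.3   1.26]
r 0.0605 ang 182.1
```

>>> arm_command(
  plan=[
    [[0, -0.008, 0, 0, 0, 0, 0.01], [0, -0.007, 0, 0, 0, 0, 0.01]],
  ],
)

```text
t: 70.3
tool_pos: [0.4642, -0.0601, 0.1265]
tool_rot: [2.22, -0.026, -2.176]
contact_force: [1.2, -38.4, -8.8]
opening: 0.0223
```

Run:
```python
from h import *
wh((.525,-.0635))
```

```text
t 70.3 pos [ 0.4642 -0.0601  0.1265] x [ 0.02  -0.035 -0.999] y [ 0.011 -0.999  0.035] z [-1.    -0.012 -0.02 ] F [  1.2 -38.4  -8.8] op 0.0223 q [-0.27 -0.27  2.09 -0.03  1.29  1.3 ]
r 0.0609 ang 176.8
```

Stop reached. Relax, release, and lift clear.

>>> arm_command(
  plan=[
    [[0, 0.002, 0, 0, 0, 0, 0.02], [0, 0, 0, 0, 0, 0, 0.04], [0, 0, 0, 0, 0, 0, 0.07], [0, 0, 0, 0, 0, 0, 0.085], [0, 0, 0, 0, 0, 0, 0.085], [-0.02, 0, 0, 0, 0, 0, 0.085], [-0.03, 0, 0, 0, 0, 0, 0.085], [-0.035, 0, 0, 0, 0, 0, 0.085], [-0.035, 0, 0, 0, 0, 0, 0.085], [-0.03, 0.02, 0, 0, 0, 0, 0.085], [-0.02, 0.035, 0, 0, 0, 0, 0.085], [0, 0.035, 0, 0, 0, 0, 0.085], [0, 0.035, 0, 0, 0, 0, 0.085], [0, 0.035, 0, 0, 0, 0, 0.085], [0, 0, 0, 0, 0, 0, 0.085]],
  ],
)

```text
t: 71.55
tool_pos: [0.4637, -0.2192, 0.3114]
tool_rot: [2.217, -0.017, -2.168]
contact_force: [-0.1, 0.1, -0.1]
opening: 0.0848
```

Run:
```python
from h import *
st()
save('scene','z.png')
for c in('scene','side'):
    get_image(c)
    for n in('hook_seat','crank_top','wheel_center','mug','grease_tub','spray_can','oil_bottle'): print(c,n,find(mark_of,c,n,1))
    print(find(mark_of,c,'weight_56',6))
```

```text
t 71.55 pos [ 0.4637 -0.2192  0.3114] x [ 0.023 -0.036 -0.999] y [ 0.021 -0.999  0.037] z [-1.    -0.022 -0.022] F [-0.1  0.1 -0.1] op 0.0848 q [-0.58 -0.28  1.79 -0.02  1.59  0.97]
scene hook_seat [(0.94, [0.6031, 0.1074, 0.2899], (333, 285))]
scene crank_top [(0.73, [0.4629, -0.0645, 0.1529], (315, 227))]
scene wheel_center [(0.77, [0.5248, -0.0597, 0.104], (299, 255))]
scene mug [(0.83, [0.3863, -0.1055, 0.0018], (322, 231))]
scene grease_tub [(0.85, [0.3721, 0.1024, -0.0028], (386, 275))]
scene spray_can [(0.7, [0.3744, 0.1056, -0.0028], (386, 276))]
scene oil_bottle [(0.69, [0.7434, 0.2772, 0.0023], (344, 438))]
[(0.88, [0.5577, 0.3814, 0.0091], (435, 404)), (0.82, [0.5613, -0.4096, 0.0002], (200, 208)), (0.8, [0.2392, -0.2549, -0.0014], (318, 172)), (0.7, [0.5738, 0.2444, 0.0022], (381, 368)), (0.65, [0.44, 0.2889, 0.0078], (431, 339)), (0.54, [0.5692, 0.2436, 0.0933], (388, 354))]
side hook_seat [(0.52, [0.5975, 0.1103, 0.2889], (230, 212))]
side crank_top [(0.64, [0.4547, -0.067, 0.1501], (322, 249))]
side wheel_center [(0.88, [0.5188, -0.0586, 0.1003], (303, 253))]
side mug [(0.64, [0.3821, -0.0995, 0.004], (349, 295))]
side grease_tub [(0.75, [0.3681, 0.1032, -0.0022], (299, 340))]
side spray_can [(0.96, [0.7352, -0.2562, -0.0006], (302, 217))]
side oil_bottle [(0.6, [0.7434, 0.2737, -0.0074], (161, 301))]
[(0.96, [0.5687, 0.2472, 0.0034], (206, 327)), (0.92, [0.2381, -0.2526, 0.0013], (425, 294)), (0.73, [0.4363, 0.2856, 0.0042], (226, 364)), (0.68, [0.5584, 0.3876, 0.0011], (163, 360))]
```

View pics/z.png

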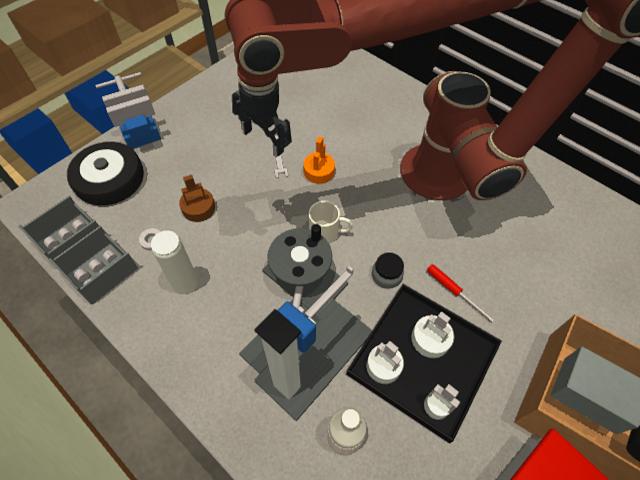

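The three weights stand upright in the tray at (433,335), (386,362) and (441,402) px. The hook is back up at 0.289 m and the bystanders have not moved. Handing in.

```bash
python3 -c "
from station import finish_job
print(finish_job())"
```

```text
the job is handed in; nothing more can be done
None
```

I wound the scale right down to its stop and hung the three weights that were there, 56, 80 and 92 mm (the 68 mm one was absent), one at a time. All three were then stood in the tray and the scale was wound back up to its stop. I handed in at about 72 s; no verdict is reported.

- **Hanging:** each weight hung released and untouched for about 3 s. The bar heights read about 0.206, 0.192 and 0.185 m, all inside their windows. I did not measure speed directly; the 92 mm reading was by camera estimate only, without viewing a picture.
- **Disturbance:** the 92 mm weight was knocked about 40 mm aside just before I reached it. I measured it again and picked it up from its new place.
- **Final state:** the last picture shows all three weights upright in the tray. The hook is back at about 0.289 m, and the crank stopped against its end at 38 N. The arm touches nothing.
- **Bystanders:** the mug, tub, can and bottle read within about 7 mm of where they started. One scene-camera reading put the spray can on the grease tub, but the side camera and the picture show it unmoved.

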